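Line up the dip bottles under the rod rail

TASK

Set the three bait-dip bottles upright in a neat row on the steel shelf under the rod rail, each centred on the painted ring of its own colour. The brass divider pin is standing in the middle of that row: draw it out of its bore and park it in the open notch of the green bracket at the end of the shelf, hanging by its collar with its shank down in the notch. Keep the bottles from falling over and leave everything else on the table where it is.

Things in the scene. Friction and masses are not known exactly. Their poses are not given: they have to be found in the camera images.
- rack: steel rack, fixed, yaw varies. Origin on the table under the middle ring; x points to its back (away from the robot), y along the row towards the bracket. Deck top 30 mm above the table, x = -45 to +60, y = -115 to +115 mm. Three ring places on the deck at x = 0, y = -58, 0, +58 mm; bottles standing on them are 12 mm apart
- rail (a point): middle of the front lower edge of the slotted rod rail over the back of the row: rack x = +8 mm, y = 0, 185 mm above the table, axes as the rack's. Rail 8 mm thick, x = 8 to 48, y = -118 to 118 mm, on two 10 mm posts at x = 40, y = +-108 mm. A vertical gripper over the row hits it: lean the tool back to -x by 30 to 45 degrees
- bore (a point): mouth of the 10.5 mm bore through the 22 mm thick deck, on the deck top at the middle ring place (rack x = 0, y = 0, height 30 mm)
- notch (a point): the parked pin's axis, at the top face (50 mm above the table) of the green bracket: rack x = 0, y = 140 mm, axes as the rack's. Plate 4 mm thick, x = -28 to 19, y = 120 to 161 mm. The notch runs through it, open to rack -x: 19 mm wide from x = -28 to -16 mm, then 13 mm wide to its blind end at x = 6 mm
- pin: brass pin, upright in the bore at the start. Origin on its axis at the underside of the collar, z up along it. Shank 8 mm diameter, 22 mm long, below the origin; collar 22 mm diameter, 4 mm thick, above; then a round grip 18 mm diameter up to 50 mm above the origin
- bottle_red: red bottle standing upright, origin at the centre of its underside, z up. Body 46 mm diameter up to 47 mm, shoulder narrowing to 21 mm at 56 mm, then a white round neck 20 mm diameter up to 100 mm, to grip by. 0.12 kg
- bottle_yellow: yellow bottle standing upright, origin at the centre of its underside, z up. Body 46 mm diameter up to 47 mm, shoulder narrowing to 21 mm at 56 mm, then a white round neck 20 mm diameter up to 100 mm, to grip by. 0.12 kg
- bottle_blue: blue bottle standing upright, origin at the centre of its underside, z up. Body 46 mm diameter up to 47 mm, shoulder narrowing to 21 mm at 56 mm, then a white round neck 20 mm diameter up to 100 mm, to grip by. 0.12 kg
- mark_red: red ring painted on the deck, 56 mm across, origin at its centre on the deck top, axes as the rack's; which of the three places has which colour varies
- mark_yellow: yellow ring painted on the deck, 56 mm across, origin at its centre on the deck top, axes as the rack's; which of the three places has which colour varies
- mark_blue: blue ring painted on the deck, 56 mm across, origin at its centre on the deck top, axes as the rack's; which of the three places has which colour varies
- torch: black standing torch, foot (head) 38 mm across up to 30 mm, then 28 mm across, 120 mm tall; origin at the centre of its underside; not to be disturbed
- float_a: white fishing float with a green band standing upright, 42 mm across, body 58 mm tall with a 7 mm antenna up to 101 mm; origin at the centre of its underside; not to be disturbed
- float_b: green fishing float with a white band standing upright, same size as float_a; origin at the centre of its underside; not to be disturbed
- tin: flat round silver tin, 44 mm across, 26 mm tall; origin at the centre of its underside; not to be disturbed
- reel: silver fishing reel, 48 x 72 x 54 mm (x, y, z) with its crank on its own +y side; origin at the centre of its underside; not to be disturbed
- pirk: wooden pirk (lure) lying along its own x axis, 110 x 18 x 14 mm; origin at the centre of its underside; not to be disturbed

How it is judged:
At the end, for the whole second after the job is handed in: Each bottle upright (0.1 rad) and still on the deck, centre within 10 mm of the ring of its colour; the pin parked in the notch: upright within 0.15 rad, collar on the bracket (4 mm in height), axis within 14 mm of the notch point, at rest (horizontal distance between bottle_red and mark_red below 0.01 m and z of bottle_red in the frame of rack between 0.026 and 0.034 m and angle between each of bottle_red, bottle_yellow, bottle_blue's own z axis and vertical below 0.1 rad and linear speed of each of bottle_red, bottle_yellow, bottle_blue, pin below 0.02 m/s and horizontal distance between bottle_yellow and mark_yellow below 0.01 m and z of bottle_yellow in the frame of rack between 0.026 and 0.034 m and horizontal distance between bottle_blue and mark_blue below 0.01 m and z of bottle_blue in the frame of rack between 0.026 and 0.034 m and horizontal distance between pin and notch below 0.014 m and z of pin in the frame of notch between -0.004 and 0.004 m and angle between pin's own z axis and vertical below 0.15 rad); the robot touches nothing.
It fails at once if a bystander (torch, float, tin, reel or pirk) is shifted by more than 25 mm or tipped (distance of any of torch, float_a, float_b, tin, reel, pirk from where it was at the start of the episode above 0.025 m or angle between any of torch, float_a, float_b, tin, reel, pirk's own z axis and vertical above 0.5 rad).
It fails at once if a bottle falls over (angle between any of bottle_red, bottle_yellow, bottle_blue's own z axis and vertical above 0.9 rad).
It also fails if it takes over 72 s, if anything falls off the work surface, if the arm or the gripper's body presses on something with over 40 N, if the wrist force passes 120 N, or if a joint passes its speed limit or range.

ROBOT

A 7-joint arm with a two-finger parallel gripper is mounted at the origin on the work surface. World frame = base frame: x ahead of the robot, y to its left, z up, the work surface at z = 0. Lengths are in m, angles in rad, forces in N, time in s.
With the tool pointing down it reaches from about 0.425 to 1.025 m from the base axis. Payload 9.4 kg.
Tool frame: the origin (TCP) lies between the finger pads; the fingertips stand 19 mm ahead of it and the grasp point (between the pads) is the TCP; z points along the fingers, y is the line along which they close (so a half turn about z gives the same grasp; the last joint's range is limited). The gripper opens to 93 mm and grips with 3 to 60 N. Pads are 15 mm wide; open, the fingers measure 128 mm over their backs; the gripper's body (75 mm by 188 mm) begins 65 mm behind the grasp point.
Start: joints at [-1.283, 0.599, -0.003, 1.599, 0.002, 0.943, -0.08], TCP at [0.259, 0.677, 0.238] pointing down, gripper open.
Joint ranges: [-2.57, 2.57], [-0.35, 1.97], [-1.29, 1.29], [0.11, 2.56], [-1.05, 4.19], [0.11, 1.86], [-2.63, 2.63]. Speed limits (rad/s): [2.22, 2.22, 3.01, 3.01, 3.14, 3.14, 3.14].

INTERFACE

Orientations are given as a unit quaternion [x, y, z, w].
In Python, from plant import bot gives the robot as it stands. The module is installed in compiled form; this text tells all that it offers.
- The arm moves only by the tool drive_tool, never from a script. Its argument "steps" is text: rows parted by semicolons, each of 5 numbers parted by spaces: the closure in counts, from 0 (fully open) to 255 (shut), then the shift along the tool's x, y, z in m, then the turn about the tool's z in rad. A call has 1 to 10 rows; each row is the pose to reach, as a shift and turn from the pose commanded when the call began, along the tool's axes at that moment; what a row does not reach only later rows make up. A row lasts 1/12 s, in which the tool goes at most 41.7 mm and 7.16 degrees, less where a joint would pass 70% of its speed; a pose out of reach is approached as far as the arm can. A call with a gripper value outside its range is refused whole. The fingers move at their own pace and stop on an object; "force" is the grip in N (left out, the last holds). Time passes only in rows, so rows that repeat a pose let the fingers close. It gives the time, the measured TCP pose, the force, the opening and the grip force at its end, in the units of the state.
- bot.get_state(): the state, without advancing time (a new reading comes with each control period).
- bot.grab_frame(name): name is "scene" or "top" or "wrist"; returns a dict with "pixels" (480x640x3 uint8, red, green, blue), "depth" (480x640 float32, m along the optical axis (not along the pixel's ray), 0 where there is no reading), "fx", "fy", "cx", "cy" (pixels), "k1" (the pictures are not rectified: a ray, as slopes to the right and down, at radius r is drawn at 1 + k1 r^2 times it, then the intrinsics apply), "view" (4x4, takes a point from world to camera coordinates). Camera axes: x right, y up, looking along -z (the intrinsics and any distortion apply to the point x, -y, -z); pixel columns grow to the right and rows downward; lengths in m; the calibration is good to about 2 mm. A picture is of the moment at which its call begins.
- bot.finish_job(): hands the job in; it is judged then, once.
The state is a dict: "t": time; "joint_positions": joint angles; "joint_vel": joint speeds; "effort": joint torques, N m; "position": TCP position; "ee_rot": TCP orientation; "ft_force": force on the tool from outside, world axes, zero at the start; "ft_torque": the same for the moment, N m; "opening": finger opening in m; "gripper_force": force on a finger pad.
Only numpy, scipy, OpenCV 4.12 (cv2) and the standard library are available. Lean on these libraries where they do the work, as an engineer would, in place of code of your own. Each camera call takes 0.05 s, during which the arm holds its last target. There are 200 camera calls.

## Working session

There is one attempt and no reset: what is moved stays moved. The work goes in short steps, Python scripts to look and compute and a tool call to move; the robot and the scene stay as the last step left them, time stands still between calls to the robot, and variables do not carry over. Pictures are saved under pics/ and viewed, at most 10 in all, crops included, and the job is handed in when it is done.

Besides the shell and the picture viewer there is one more tool, called after ">>>" as name(argument=value, ...) on one line, values as JSON. drive_tool: Moves the arm, as the interface text tells. Its arguments: {"type":"object","properties":{"steps":{"type":"string"},"force":{"type":"number"}},"required":["steps"]}

```bash
mkdir -p pics; cat > h.py <<'E'
import numpy as np, cv2, pickle
from scipy.spatial.transform import Rotation as R
from plant import bot
def grab(n):
    f=bot.grab_frame(n); pickle.dump(f,open(n+'.pkl','wb')); return f
def load(n): return pickle.load(open(n+'.pkl','rb'))
def rays(f,uv):
    uv=np.atleast_2d(np.array(uv,float))
    K=np.array([[f['fx'],0,f['cx']],[0,f['fy'],f['cy']],[0,0,1]])
    p=cv2.undistortPoints(uv.reshape(-1,1,2),K,np.array([f['k1'],0,0,0.])).reshape(-1,2)
    V=np.array(f['view']); Rm=V[:3,:3]; o=-Rm.T@V[:3,3]
    d=np.c_[p[:,0],-p[:,1],-np.ones(len(p))]@Rm
    return o,d
def onz(f,uv,z):
    o,d=rays(f,uv); return o+d*((z-o[2])/d[:,2])[:,None]
def pts(f):
    v,u=np.mgrid[0:480,0:640]
    o,d=rays(f,np.c_[u.ravel(),v.ravel()])
    return (o+d*f['depth'].reshape(-1,1)).reshape(480,640,3)
def proj(f,P):
    V=np.array(f['view']); c=np.atleast_2d(P)@V[:3,:3].T+V[:3,3]
    s=np.c_[c[:,0]/-c[:,2],c[:,1]/c[:,2]]; r=(s**2).sum(1,keepdims=True); s=s*(1+f['k1']*r)
    return s*[f['fx'],f['fy']]+[f['cx'],f['cy']]
def toolshift(target):
    s=bot.get_state(); return R.from_quat(s['ee_rot']).inv().apply(np.array(target)-s['position'])
E
python3 - <<'E'
from h import *
for n in ['scene','top']:
    f=grab(n); cv2.imwrite(f'pics/{n}0.png',f['pixels'][...,::-1]); print(n,f['fx'],f['k1'],np.round(f['view'],3).tolist())
s=bot.get_state(); print(s)
E
```

```text
scene 456.10418583051114 -0.038119226202127654 [[-0.556, 0.831, -0.003, 0.342], [-0.498, -0.33, 0.802, 0.138], [0.666, 0.447, 0.597, -1.413], [0.0, 0.0, 0.0, 1.0]]
top 529.5565965587863 -0.004823837199292883 [[0.003, -1.0, -0.017, -0.037], [0.991, 0.0, 0.137, -0.559], [-0.137, -0.017, 0.99, -1.18], [0.0, 0.0, 0.0, 1.0]]
{'t': 0.1, 'joint_positions': array([-1.28267047,  0.60004767, -0.00255253,  1.60003943,  0.00177278,
        0.94292444, -0.0797694 ]), 'joint_vel': array([-4.69926974e-04, -2.11672706e-03, -5.83105810e-05, -1.75667107e-03,
       -1.64093932e-03,  1.04285138e-03, -2.00916919e-04]), 'effort': array([ 5.03112038e-03, -7.66556311e+01,  1.50201224e+00, -2.52935904e+01,
       -5.23335999e-02,  1.35954007e-02,  3.42392627e-05]), 'position': array([0.25852156, 0.67689745, 0.23684807]), 'ee_rot': array([ 1.81363297e-01,  9.83415910e-01, -7.04160181e-04, -7.66088844e-05]), 'ft_force': array([-0.78149864,  0.40815298,  0.0403239 ]), 'ft_torque': array([-0.01226481,  0.01551625,  0.02368971]), 'gripper_force': 0.0, 'opening': 0.09335350718412123}
```

View pics/scene0.png

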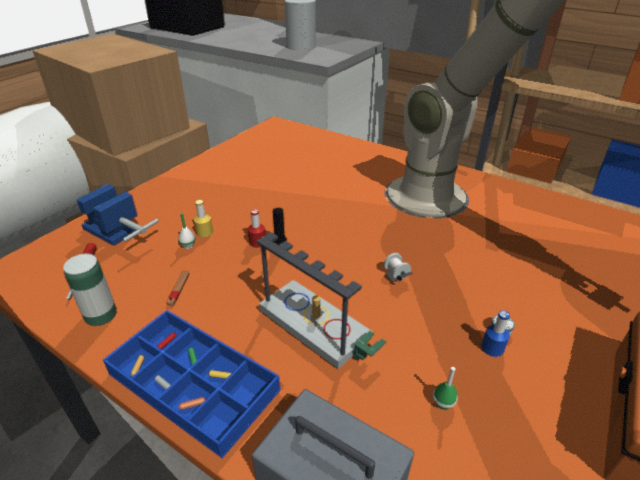

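View pics/top0.png

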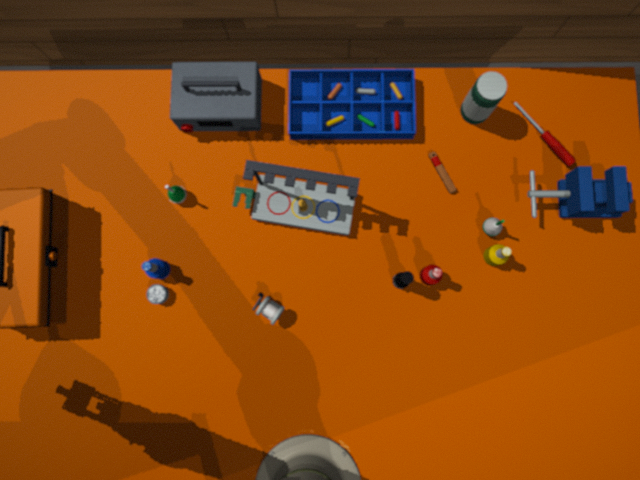

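The scene view shows the rack at the centre and the bracket at its right end. In the top view the red ring is at (279,204), the blue ring at (328,211) and the pin at (302,203) in the yellow ring. The bottles are blue (156,268), red (432,274) and yellow (500,254). Near them are the tin (157,295), torch (403,280) and float (493,228).

```bash
python3 - <<'E'
from h import *
for n in ['top','scene']:
    f=load(n); P=pts(f); d=f['depth']; hsv=cv2.cvtColor(f['pixels'],cv2.COLOR_RGB2HSV)
    H,S,V=[hsv[...,i].astype(int) for i in range(3)]
    ok=(d>0)
    # height of bottles: cluster points above 0.012 in table area
    m=ok&(P[...,2]>0.012)&(P[...,2]<0.25)&(abs(P[...,1])<0.55)&(P[...,0]>0.25)&(P[...,0]<0.85)
    nn,lab,st,c=cv2.connectedComponentsWithStats(m.astype(np.uint8))
    for i in range(1,nn):
        if st[i,4]<40: continue
        q=P[lab==i]; zt=np.percentile(q[:,2],98); t=q[q[:,2]>zt-0.012]
        print(n,np.round(c[i]),st[i,4],'ztop %.3f'%zt,'topc',np.round(t.mean(0)[:2],3),'bbox',np.round(q.min(0)[:2],3),np.round(q.max(0)[:2],3))
    if n=='top':
        reg=np.zeros_like(m); reg[160:240,240:365]=1
        for nm,mm in dict(red=((H<6)|(H>172))&(S>80),blue=(H>100)&(H<130)&(S>90),yel=(H>20)&(H<35)&(S>90),green=(H>45)&(H<90)&(S>60)).items():
            v,u=np.nonzero(mm&reg); 
            z=.05 if nm=='green' else .03
            q=onz(f,np.c_[u,v],z); print(nm,len(u),'mid uv',(u.min()+u.max())/2,(v.min()+v.max())/2,q.min(0),q.max(0),(q.min(0)+q.max(0))/2)
img=load('top')['pixels'][150:250,235:370]
a=cv2.resize(img,None,fx=4,fy=4,interpolation=cv2.INTER_CUBIC)
b=cv2.resize(load('scene')['pixels'][230:370,250:400],(540,500),interpolation=cv2.INTER_CUBIC)[:200+0]
cv2.imwrite('pics/c.png',a[...,::-1])
E
```

```text
top [483. 111.] 290 ztop 0.144 topc [ 0.848 -0.397] bbox [ 0.845 -0.416] [ 0.85  -0.381]
top [215. 120.] 1707 ztop 0.094 topc [0.839 0.218] bbox [0.817 0.12 ] [0.85  0.318]
top [352. 132.] 1024 ztop 0.049 topc [ 0.818 -0.103] bbox [ 0.809 -0.25 ] [0.85 0.05]
top [396. 125.] 41 ztop 0.021 topc [ 0.841 -0.209] bbox [ 0.831 -0.214] [ 0.85  -0.204]
top [442. 172.] 286 ztop 0.020 topc [ 0.726 -0.316] bbox [ 0.675 -0.347] [ 0.776 -0.287]
top [299. 197.] 6174 ztop 0.196 topc [0.667 0.009] bbox [ 0.574 -0.108] [0.715 0.177]
top [536. 194.] 373 ztop 0.072 topc [ 0.661 -0.516] bbox [ 0.607 -0.55 ] [ 0.716 -0.499]
top [175. 194.] 288 ztop 0.099 topc [0.669 0.314] bbox [0.648 0.293] [0.69  0.334]
top [492. 226.] 298 ztop 0.100 topc [ 0.592 -0.425] bbox [ 0.571 -0.444] [ 0.612 -0.404]
top [497. 254.] 425 ztop 0.103 topc [ 0.525 -0.43 ] bbox [ 0.503 -0.452] [ 0.548 -0.408]
top [155. 268.] 418 ztop 0.103 topc [0.493 0.35 ] bbox [0.47  0.328] [0.515 0.371]
top [430. 274.] 367 ztop 0.103 topc [ 0.479 -0.279] bbox [ 0.457 -0.301] [ 0.502 -0.257]
top [402. 279.] 275 ztop 0.124 topc [ 0.467 -0.213] bbox
[... 1017 characters left out ...]
ene [139. 229.] 236 ztop 0.069 topc [ 0.664 -0.512] bbox [ 0.608 -0.549] [ 0.714 -0.494]
scene [397. 266.] 470 ztop 0.054 topc [0.401 0.087] bbox [0.368 0.057] [0.44  0.128]
scene [177. 286.] 170 ztop 0.016 topc [ 0.727 -0.313] bbox [ 0.678 -0.342] [ 0.776 -0.283]
scene [219. 350.] 2110 ztop 0.047 topc [ 0.82  -0.089] bbox [ 0.808 -0.251] [0.85  0.053]
scene [498. 332.] 937 ztop 0.101 topc [0.495 0.353] bbox [0.413 0.33 ] [0.517 0.376]
scene [171. 336.] 48 ztop 0.019 topc [ 0.841 -0.207] bbox [ 0.83  -0.214] [ 0.849 -0.202]
scene [446. 392.] 551 ztop 0.100 topc [0.671 0.317] bbox [0.658 0.296] [0.691 0.336]
scene [360. 426.] 1344 ztop 0.092 topc [0.841 0.228] bbox [0.83  0.123] [0.85  0.321]
```

View pics/c.png

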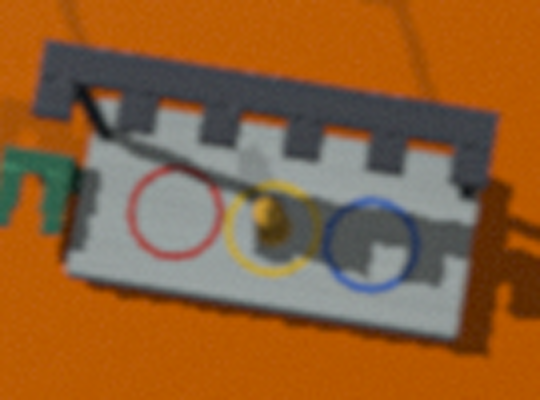

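```bash
python3 - <<'E'
from h import *
f=load('top')
q=onz(f,[[278.75-.4,203-.4],[303-.4,207.25-.4],[328-.4,211.25-.4]],.03); print(q)
y=q[0]-q[2]; yaw=np.arctan2(-y[0],y[1]); print('yaw',yaw,np.linalg.norm(y), 'mid',q.mean(0))
# rail edges from depth for yaw
P=pts(f); m=(P[...,2]>.18)&(P[...,2]<.21)&(P[...,0]>.55)&(P[...,0]<.8)&(f['depth']>0)
c=cv2.minAreaRect(P[m][:,:2].astype(np.float32)*1000); print(c)
print(toolshift([.62,.45,.42]),toolshift([.66,-.13,.45]))
E
```

```text
[[ 0.64741916  0.07080738  0.03      ]
 [ 0.637239    0.01385928  0.03      ]
 [ 0.62769208 -0.04461843  0.03      ]]
yaw -0.1692715828928789 0.11709942505912786 mid [0.63745008 0.01334941 0.03      ]
((665.0980834960938, 9.637664794921875), (235.8771514892578, 41.7569465637207), 80.44290924072266)
[-0.41865452 -0.08328613 -0.1829906 ] [-0.66291875 -0.61090402 -0.21221965]
```

>>> drive_tool(steps="0 -0.15 0 -0.18 0; 0 -0.42 -0.08 -0.18 -0.197; 0 -0.42 -0.08 -0.18 -0.197; 0 -0.42 -0.08 -0.18 -0.197; 0 -0.42 -0.08 -0.18 -0.197; 0 -0.42 -0.08 -0.18 -0.197; 0 -0.42 -0.08 -0.18 -0.197; 0 -0.42 -0.08 -0.18 -0.197; 0 -0.42 -0.08 -0.18 -0.197; 0 -0.42 -0.08 -0.18 -0.197")

```text
t: 0.93
position: [0.582, 0.4778, 0.3998]
ee_rot: [0.084, 0.996, -0.0, -0.0]
ft_force: [0.2, -0.0, -0.2]
opening: 0.0931
gripper_force: 0.0
```

```bash
python3 - <<'E'
from h import *
s=bot.get_state(); print(s['joint_positions'],s['position'],s['ee_rot'],toolshift([.64,-.12,.45]))
E
```

```text
[-0.75280375  0.52827501 -0.01733855  1.32191553  0.00909237  1.29202818
  0.63272022] [0.58197326 0.4777772  0.39984473] [ 8.37967293e-02  9.96482831e-01 -2.07531433e-04 -1.80183164e-04] [-0.15702679 -0.57971366 -0.04994893]
```

>>> drive_tool(steps="0 -0.12 -0.58 -0.05 0; 0 -0.12 -0.58 -0.05 0; 0 -0.12 -0.58 -0.05 0; 0 -0.12 -0.58 -0.05 0; 0 -0.12 -0.58 -0.05 0; 0 -0.12 -0.58 -0.05 0; 0 -0.12 -0.58 -0.05 0; 0 -0.12 -0.58 -0.05 0; 0 -0.12 -0.58 -0.05 0; 0 -0.12 -0.58 -0.05 0")

```text
t: 1.77
position: [0.5952, 0.0623, 0.4345]
ee_rot: [0.084, 0.996, -0.0, -0.0]
ft_force: [0.9, 0.3, -0.4]
opening: 0.0929
gripper_force: 0.0
```

>>> drive_tool(steps="0 -0.05 -0.21 -0.05 0; 0 -0.05 -0.21 -0.05 0; 0 -0.05 -0.21 -0.05 0; 0 -0.05 -0.21 -0.05 0; 0 -0.05 -0.21 -0.2 0; 0 -0.05 -0.21 -0.2 0; 0 -0.05 -0.21 -0.2 0; 0 -0.05 -0.21 -0.2 0")

```text
t: 2.43
position: [0.6092, -0.1505, 0.6321]
ee_rot: [0.084, 0.996, 0.0, -0.0]
ft_force: [0.4, 0.6, 0.5]
opening: 0.0931
gripper_force: 0.0
```

```bash
python3 - <<'E'
from h import *
s=bot.get_state(); print(s['joint_positions'],s['position'],s['ee_rot'])
E
```

```text
[ 0.03758443  0.29023081  0.17555679  1.17679533 -0.05028522  1.67909572
  1.60309866] [ 0.60915336 -0.15053906  0.63206612] [ 8.40109054e-02  9.96464810e-01  2.08289686e-05 -2.21444753e-04]
```

>>> drive_tool(steps="0 0 0 -0.3 0; 0 0 0 -0.3 0; 0 0 0 -0.3 0; 0 0 0 -0.3 0; 0 0 0 -0.3 0; 0 0 0 -0.3 0; 0 0 0 -0.3 0; 0 0 0 -0.3 0")

```text
t: 3.1
position: [0.5743, -0.1408, 0.7418]
ee_rot: [0.084, 0.996, -0.004, 0.025]
ft_force: [-0.1, 0.0, 0.5]
opening: 0.0931
gripper_force: 0.0
```

```bash
python3 - <<'E'
from h import *
s=bot.get_state(); print(s['joint_positions'],s['position'],s['ee_rot'])
E
```

```text
[-0.11045556  0.24772092  0.39548201  0.99761015 -0.10100553  1.86190401
  1.64352974] [ 0.57434281 -0.14075819  0.74180328] [ 0.0835756   0.99617274 -0.00372789  0.02531998]
```

>>> drive_tool(steps="0 -0.2 0 -0.3 0; 0 -0.2 0 -0.3 0; 0 -0.2 0 -0.3 0; 0 -0.2 0 -0.3 0; 0 -0.2 0 -0.3 0; 0 -0.2 0 -0.3 0; 0 -0.2 0 -0.3 0; 0 -0.2 0 -0.3 0")

```text
t: 3.77
position: [0.5671, -0.0952, 0.8349]
ee_rot: [0.061, 0.991, -0.007, 0.122]
ft_force: [1.1, 13.7, 2.0]
opening: 0.0933
gripper_force: 0.0
```

```bash
python3 - <<'E'
from h import *
s=bot.get_state(); print(s['joint_positions'],s['position'],s['ee_rot'])
E
```

```text
[ 0.13686594  0.17992633 -0.1137605   0.85533029  0.04353695  1.86244933
  1.49337937] [ 0.56714354 -0.09519133  0.83490286] [ 0.06074872  0.99061023 -0.00663912  0.12229837]
```

>>> drive_tool(steps="0 -0.1 0 -0.3 0; 0 -0.1 0 -0.3 0; 0 -0.1 0 -0.3 0; 0 -0.1 0 -0.3 0; 0 -0.1 0 -0.3 0; 0 -0.1 0 -0.3 0; 0 -0.1 0 -0.3 0; 0 -0.1 0 -0.3 0")

```text
t: 4.43
position: [0.558, -0.1101, 0.8595]
ee_rot: [0.081, 0.986, -0.018, 0.143]
ft_force: [-0.3, -0.5, -0.5]
opening: 0.0931
gripper_force: 0.0
```

```bash
python3 - <<'E'
from h import *
s=bot.get_state(); print(s['joint_positions'],s['position'],s['ee_rot'],R.from_quat(s['ee_rot']).as_matrix())
E
```

```text
[-0.30158148  0.16691131  0.55201409  0.84513866 -0.09796022  1.8617953
  1.59678583] [ 0.55796023 -0.11008697  0.85947074] [ 0.08082565  0.98621908 -0.01822472  0.14320266] [[-0.94592043  0.16464324  0.27951234]
 [ 0.15420393  0.98627015 -0.05909603]
 [-0.28540444 -0.01279824 -0.95832172]]
```

>>> drive_tool(steps="0 0 0 0.1 0; 0 0 0 0.2 0; 0 0 0 0.2 0; 0 0 0 0.2 0; 0 0 0 0.2 0; 0 0 0 0.2 0; 0 0 0 0.2 0; 0 0 0 0.2 0")

```text
t: 5.1
position: [0.6141, -0.1227, 0.6708]
ee_rot: [0.081, 0.986, -0.019, 0.145]
ft_force: [-0.2, -0.4, 0.7]
opening: 0.0931
gripper_force: 0.0
```

```bash
python3 - <<'E'
from h import *
s=bot.get_state(); print(s['joint_positions'],s['position'],s['ee_rot'],R.from_quat(s['ee_rot']).as_matrix())
E
```

```text
[-0.33310622  0.14230863  0.52676003  1.33033285 -0.0634878   1.3945492
  1.5867726 ] [ 0.61413347 -0.12271235  0.67082044] [ 0.08133697  0.98591657 -0.01851301  0.14494854] [[-0.94474843  0.1657498   0.28280276]
 [ 0.15501607  0.98608313 -0.06008392]
 [-0.28882592 -0.01292521 -0.95729438]]
```

>>> drive_tool(steps="0 -0.2 0 -0.4 0; 0 -0.2 0 -0.4 0; 0 -0.2 0 -0.4 0; 0 -0.2 0 -0.4 0; 0 -0.2 0 -0.4 0; 0 -0.2 0 -0.4 0; 0 -0.2 0 -0.4 0; 0 -0.2 0 -0.4 0; 0 -0.2 0 -0.4 0; 0 -0.2 0 -0.4 0")

```text
t: 5.93
position: [0.6306, -0.1202, 0.8689]
ee_rot: [0.081, 0.982, -0.021, 0.17]
ft_force: [0.1, -0.4, -0.2]
opening: 0.0931
gripper_force: 0.0
```

```bash
python3 - <<'E'
from h import *
s=bot.get_state(); print(s['joint_positions'],s['position'],s['ee_rot'],R.from_quat(s['ee_rot']).as_matrix())
E
```

```text
[-0.15752853  0.28449017  0.47247577  0.67427411 -0.15898197  1.86250634
  1.60993025] [ 0.63055716 -0.12022848  0.86890772] [ 0.08090385  0.98191917 -0.02088958  0.16986152] [[-0.92920326  0.16597876  0.33020048]
 [ 0.15178541  0.98603638 -0.06850866]
 [-0.33696067 -0.01353886 -0.94142138]]
```

>>> drive_tool(steps="0 -0.2 0 -0.3 0; 0 -0.2 0 -0.3 0; 0 -0.2 0 -0.3 0; 0 -0.2 0 -0.3 0; 0 -0.2 0 -0.3 0; 0 -0.2 0 -0.3 0; 0 -0.2 0 -0.3 0; 0 -0.2 0 -0.3 0")

```text
t: 6.6
position: [0.6313, -0.1168, 0.8938]
ee_rot: [0.08, 0.977, -0.024, 0.196]
ft_force: [-0.1, -0.3, 0.3]
opening: 0.0928
gripper_force: 0.0
```

```bash
python3 - <<'E'
from h import *
s=bot.get_state(); print(s['joint_positions'],s['position'],s['ee_rot'],R.from_quat(s['ee_rot']).as_matrix())
E
```

```text
[-0.13479215  0.27954911  0.42161157  0.62127742 -0.13725346  1.86190514
  1.59033365] [ 0.63133246 -0.11682681  0.89382434] [ 0.08013652  0.97708082 -0.02365481  0.19578474] [[-0.91049295  0.16586221  0.37880379]
 [ 0.14733721  0.98603718 -0.07760435]
 [-0.38638625 -0.01484632 -0.92221757]]
```

>>> drive_tool(steps="0 -0.3 0 -0.3 0; 0 -0.3 0 -0.3 0; 0 -0.3 0 -0.3 0; 0 -0.3 0 -0.3 0; 0 -0.3 0 -0.3 0")

```text
t: 7.02
position: [0.6532, -0.1183, 0.9107]
ee_rot: [0.08, 0.972, -0.026, 0.22]
ft_force: [-0.3, -0.7, -0.1]
opening: 0.0929
gripper_force: 0.0
```

>>> drive_tool(steps="0 -0.2 0 -0.4 0; 0 -0.2 0 -0.4 0; 0 -0.2 0 -0.4 0; 0 -0.2 0 -0.4 0; 0 -0.2 0 -0.4 0")

```text
t: 7.43
position: [0.6141, -0.1097, 0.9468]
ee_rot: [0.079, 0.966, -0.028, 0.246]
ft_force: [0.1, 0.3, 0.7]
opening: 0.0929
gripper_force: 0.0
```

>>> drive_tool(steps="0 -0.1 0 -0.4 0; 0 -0.1 0 -0.4 0; 0 -0.1 0 -0.4 0; 0 -0.1 0 -0.4 0; 0 -0.1 0 -0.4 0")

```text
t: 7.85
position: [0.5461, -0.0968, 0.9823]
ee_rot: [0.079, 0.959, -0.03, 0.27]
ft_force: [-0.1, 0.0, 0.9]
opening: 0.0929
gripper_force: 0.0
```

>>> drive_tool(steps="0 -0.2 0 -0.3 0; 0 -0.2 0 -0.3 0; 0 -0.2 0 -0.3 0; 0 -0.2 0 -0.3 0; 0 -0.2 0 -0.3 0; 0 -0.2 0 -0.3 0")

```text
t: 8.35
position: [0.5345, -0.092, 1.0058]
ee_rot: [0.078, 0.952, -0.033, 0.293]
ft_force: [-0.0, 0.3, 0.9]
opening: 0.093
gripper_force: 0.0
```

```bash
cat >> h.py <<'E'
RK=np.array([.6375,.0135]); YAW=-.1685
def rk(x,y,z):
    c,s=np.cos(YAW),np.sin(YAW); return np.array([RK[0]+c*x-s*y,RK[1]+s*x+c*y,z])
E
python3 - <<'E'
from h import *
s=bot.get_state(); print(s['joint_positions'],s['position'],s['ee_rot'],R.from_quat(s['ee_rot']).as_matrix())
for p in ([.45,0,.45],rk(-.08,0,.16),rk(-.15,0,.25)): print(toolshift(p))
E
```

```text
[-0.47178729  0.13144647  0.74262591  0.580161   -0.11934244  1.86184652
  1.57743438] [ 0.5344772  -0.09204304  1.00581719] [ 0.0776776   0.95248894 -0.03301075  0.29264536] [[-0.81664977  0.167295    0.55235454]
 [ 0.12865323  0.98575296 -0.10834873]
 [-0.56261132 -0.01742077 -0.82653797]]
[0.39353896 0.08628185 0.4027699 ]
[0.47144399 0.13604046 0.6995535 ]
[0.47867514 0.13449981 0.58577592]
```

>>> drive_tool(steps="130 0.48 0.13 0.4 0; 130 0.48 0.13 0.4 0; 130 0.48 0.13 0.4 0; 130 0.48 0.13 0.4 0; 130 0.48 0.13 0.4 0; 130 0.48 0.13 0.4 0; 130 0.48 0.13 0.4 0; 130 0.48 0.13 0.4 0; 130 0.48 0.13 0.4 0; 130 0.48 0.13 0.4 0")

```text
t: 9.18
position: [0.4423, -0.0033, 0.639]
ee_rot: [0.077, 0.952, -0.033, 0.293]
ft_force: [0.1, 0.2, 1.0]
opening: 0.0455
gripper_force: 0.0
```

```bash
python3 - <<'E'
from h import *
s=bot.get_state(); print(s['joint_positions'],s['position'],s['ee_rot'])
for p in (rk(-.08,0,.11),rk(-.12,0,.18)): print(toolshift(p))
E
```

```text
[-0.72262038 -0.32463475  0.22896965  1.86779117  0.4812328   1.14193968
  0.81878995] [ 0.4422669  -0.00333957  0.63901959] [ 0.07725645  0.95242758 -0.03289721  0.29296916]
[0.20678363 0.05840028 0.49814471]
[0.20041478 0.05723281 0.41778256]
```

>>> drive_tool(steps="130 0.1 0.03 0.4 0; 130 0.2 0.057 0.418 0; 130 0.2 0.057 0.418 0; 130 0.2 0.057 0.418 0; 130 0.2 0.057 0.418 0; 130 0.2 0.057 0.418 0; 130 0.2 0.057 0.418 0; 130 0.2 0.057 0.418 0; 130 0.2 0.057 0.418 0; 130 0.2 0.057 0.418 0")

```text
t: 10.02
position: [0.5094, 0.0193, 0.2967]
ee_rot: [0.079, 0.95, -0.038, 0.299]
ft_force: [-0.1, -0.0, -0.4]
opening: 0.0454
gripper_force: 0.0
```

```bash
python3 - <<'E'
from h import *
s=bot.get_state(); print(s['joint_positions'],s['position'],s['ee_rot'])
for p in (rk(-.06,0,.10),rk(-.12,0,.18)): print(toolshift(p))
E
```

```text
[-0.62473673  0.1251643   0.32242947  2.43511533  1.39708345  0.2563748
 -0.23133599] [0.50936642 0.01926339 0.2966633 ] [ 0.07897911  0.95034552 -0.03801764  0.29859732]
[0.05752168 0.02108945 0.1992489 ]
[0.06078461 0.01876727 0.09932913]
```

```bash
cat > kin.py <<'E'
from h import *
from scipy.optimize import least_squares
S=[([-1.28267,.60005,-.00255,1.60004,.00177,.94292,-.07977],[.25852,.67690,.23685],[.181363,.983416,-.000704,-.0000766]),
([-.75280,.52828,-.01734,1.32192,.00909,1.29203,.63272],[.58197,.47778,.39984],[.083797,.996483,-.0002,-.00018]),
([.03758,.29023,.17556,1.17680,-.05029,1.67910,1.60310],[.60915,-.15054,.63207],[.084011,.996465,0,-.00022]),
([-.30158,.16691,.55201,.84514,-.09796,1.86180,1.59679],[.55796,-.11009,.85947],[.080826,.986219,-.018225,.143203]),
([-.47179,.13145,.74263,.58016,-.11934,1.86185,1.57743],[.53448,-.09204,1.00582],[.077678,.952489,-.033011,.292645]),
([-.62474,.12516,.32243,2.43512,1.39708,.25637,-.23134],[.50937,.01926,.29666],[.078979,.950346,-.038018,.298597])]
LO=np.array([-2.57,-.35,-1.29,.11,-1.05,.11,-2.63]);HI=np.array([2.57,1.97,1.29,2.56,4.19,1.86,2.63])
def fk(q,p,sg):
    d,a,b,c=p; r=R.from_euler('z',sg[0]*q[0]); t=np.array([0,0,d])
    r=r*R.from_euler('y',q[1]); t=t+r.apply([0,0,a]); r=r*R.from_euler('z',sg[1]*q[2])*R.from_euler('y',q[3]); t=t+r.apply([0,0,b])
    r=r*R.from_euler('z',sg[2]*q[4])*R.from_euler('y',q[5]); t=t+r.apply([0,0,c]); return t,r*R.from_euler('z',sg[3]*q[6])
import itertools
def fit():
    best=None
    for sg in itertools.product([1,-1],repeat=3):
        sg=(-1,)+sg
        f=lambda p: np.concatenate([fk(q,p,sg)[0]-x for q,x,_ in S])
        o=least_squares(f,[.34,.6,.45,.38])
        # rotation consistency
        Rs=[(R.from_quat(e).inv()*fk(q,o.x,sg)[1]).as_rotvec() for q,x,e in S]
        e=np.std([R.from_rotvec(v).as_matrix() for v in Rs],axis=0).max()
        if best is None or o.cost+e<best[0]: best=(o.cost+e,o.cost,e,sg,o.x,Rs[0])
    return best
B=fit(); sg,p,off=B[3],B[4],R.from_rotvec(B[5])
def ik(pos,quat,q0s):
    T=R.from_quat(quat); best=None
    for q0 in q0s:
        f=lambda q:(lambda tr:np.r_[(tr[0]-pos)*10,(tr[1]*off.inv()*T.inv()).as_rotvec()])(fk(q,p,sg))
        o=least_squares(f,np.clip(q0,LO+.02,HI-.02),bounds=(LO+.005,HI-.005))
        if best is None or o.cost<best.cost: best=o
    return best.cost,best.x
E
python3 - <<'E'
from kin import *
print(B)
q0s=[np.array(s[0]) for s in S]
def quat(lean,az): 
    z=np.array([np.sin(lean)*np.cos(az),np.sin(lean)*np.sin(az),-np.cos(lean)]); y=np.array([-np.sin(az),np.cos(az),0]); return R.from_matrix(np.c_[np.cross(y,z),y,z]).as_quat()
for lean in (.6,.5,.4,.3,.2):
    for nm,P in dict(pin=rk(0,0,.065),up=rk(0,0,.1),back=rk(-.06,0,.1),notch=rk(0,.14,.085),nback=rk(-.05,.14,.12),red=[.479,-.279,.09],redup=[.479,-.279,.17],blue=[.494,.351,.09],yel=[.525,-.43,.09]).items():
        c,q=ik(np.array(P),quat(lean,YAW),q0s); print(lean,nm,'%.1e'%c,np.round(q,2) if c<1e-6 else '')
E
```

```text
(np.float64(0.008269902188583684), np.float64(0.0082494775100467), np.float64(2.0424678536985554e-05), (-1, -1, -1, -1), array([0.35955209, 0.6087189 , 0.45175431, 0.3616702 ]), array([-1.61343076e-06, -1.78732188e-07, -1.57079091e+00]))
0.6 pin 1.2e-16 [ 0.05  0.74 -0.22  2.34  2.62  0.59 -1.27]
0.6 up 3.6e-21 [-0.14  0.65  0.05  2.34  2.83  0.44 -1.54]
0.6 back 5.8e-21 [-0.12  0.64 -0.05  2.46  2.75  0.57 -1.49]
0.6 notch 4.6e-21 [-0.44  0.71  0.07  2.21  2.4   0.39 -1.36]
0.6 nback 1.7e-28 [-0.64  0.63  0.27  2.3   2.52  0.32 -1.56]
0.6 red 1.9e-18 [ 1.34  0.87 -0.9   2.49  2.62  0.6  -0.38]
0.6 redup 2.2e-18 [ 1.37  0.62 -0.9   2.46  2.57  0.33 -0.44]
0.6 blue 5.1e-19 [-1.36  0.78  0.61  2.24  2.02  0.13 -1.56]
0.6 yel 3.6e-19 [ 1.21  0.75 -0.45  2.17  3.66  0.21 -1.34]
0.5 pin 2.0e-17 [-0.07  0.69 -0.02  2.27  2.72  0.34 -1.39]
0.5 up 1.8e-21 [-0.05  0.62 -0.06  2.26  2.54  0.28 -1.21]
0.5 back 2.9e-19 [-0.04  0.6  -0.12  2.39  2.58  0.39 -1.28]
0.5 notch 3.7e-20 [-0.44  0.69  0.12  2.15  2.2   0.21 -1.14]
0.5 nback 1.4e-18 [-0.61  0.6   0.28  2.23  2.32  0.15 -1.31]
0.5 red 1.8
[... 1172 characters left out ...]
3 -0.3   2.24  0.01  0.21  1.98]
0.3 blue 6.3e-19 [-0.89  0.64  0.18  2.11  0.54  0.26  0.13]
0.3 yel 1.9e-19 [ 1.14  0.74 -0.53  1.99  0.66  0.29  1.56]
0.2 pin 1.0e-26 [-0.01  0.68 -0.06  2.04  0.34  0.24  1.03]
0.2 up 5.9e-21 [-0.1   0.63  0.08  2.03 -0.01  0.29  1.37]
0.2 back 3.6e-24 [ 0.14  0.59 -0.29  2.16  0.8   0.29  0.56]
0.2 notch 8.7e-21 [-0.24  0.69 -0.05  1.93  0.33  0.36  0.83]
0.2 nback 3.1e-18 [ 0.09  0.66 -0.57  2.02  0.93  0.55  0.24]
0.2 red 7.5e-19 [ 0.88  0.62 -0.42  2.21  0.77  0.23  1.22]
0.2 redup 1.2e-16 [ 0.88  0.46 -0.39  2.17  0.28  0.37  1.69]
0.2 blue 1.3e-19 [-0.81  0.64  0.14  2.06  0.21  0.33  0.51]
0.2 yel 2.3e-24 [ 0.64  0.69  0.15  1.92 -0.52  0.42  2.61]
```

>>> drive_tool(steps="130 0.06 0.019 0.1 0; 130 0.06 0.019 0.1 0; 130 0.06 0.019 0.1 0; 130 0.06 0.019 0.1 0; 130 0.06 0.019 0.1 0; 130 0.06 0.019 0.1 0; 130 0.06 0.019 0.1 0")

```text
t: 10.6
position: [0.5207, 0.0343, 0.1785]
ee_rot: [0.079, 0.951, -0.038, 0.297]
ft_force: [-0.3, 0.1, -0.5]
opening: 0.0463
gripper_force: 0.0
```

```bash
python3 - <<'E'
from h import *
s=bot.get_state(); print(s['joint_positions'],s['position'],s['ee_rot'])
f=grab('wrist'); print(np.round(f['view'],3).tolist()); cv2.imwrite('pics/w1.png',f['pixels'][...,::-1])
print(toolshift(rk(-.06,0,.08)))
E
```

```text
[-0.3208291   0.41452939 -0.06666511  2.53379219  2.30944281  0.47800504
 -1.24294447] [0.52073625 0.03433113 0.17851548] [ 0.07866504  0.95077939 -0.03757709  0.29735218]
[[0.172, 0.985, -0.025, -0.12], [-0.633, 0.091, -0.769, 0.432], [-0.755, 0.148, 0.639, 0.113], [0.0, 0.0, 0.0, 1.0]]
[0.00948636 0.00311476 0.11557824]
```

View pics/w1.png

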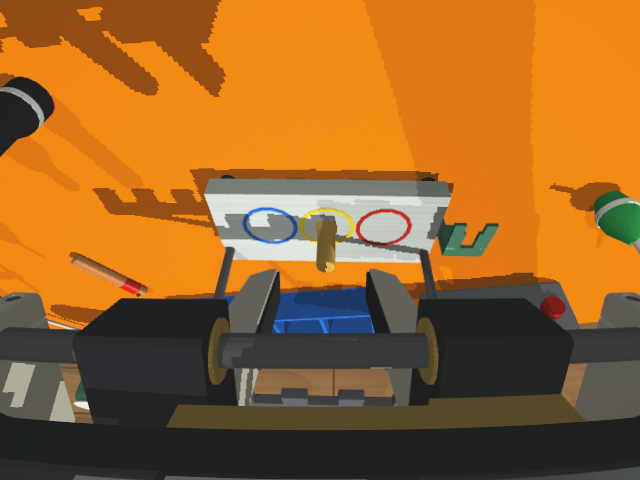

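The wrist view shows the rings at about (270,225), (326,225) and (384,226). The pin's top is at (326,265), between the open fingers, and the green notch is at (468,232). I'll measure from here.

```bash
cat > rings.py <<'E'
from h import *
def rings(f):
    hsv=cv2.cvtColor(f['pixels'],cv2.COLOR_RGB2HSV); H,S,V=[hsv[...,i].astype(int) for i in range(3)]
    P=onz(f,np.stack(np.meshgrid(np.arange(640),np.arange(480)),-1).reshape(-1,2),.03).reshape(480,640,3)
    out={}
    for nm,mm,y in (('red',((H<5)|(H>174))&(S>90),.058),('yel',(H>25)&(H<34)&(S>150),0),('blue',(H>108)&(H<128)&(S>110),-.058)):
        c=rk(0,y,0)[:2]; r=np.hypot(P[...,0]-c[0],P[...,1]-c[1]); q=P[mm&(r<.036)&(r>.018)][:,:2]
        A=np.c_[2*q,np.ones(len(q))]; s=np.linalg.lstsq(A,(q**2).sum(1),rcond=None)[0]
        out[nm]=(s[:2].round(4),np.sqrt(s[2]+s[:2]@s[:2]).round(4),len(q))
    return out
E
python3 - <<'E'
from rings import *
f=load('wrist'); o=rings(f); print(o)
y=o['red'][0]-o['blue'][0]; print('yaw',np.arctan2(-y[0],y[1]),np.linalg.norm(y),(o['red'][0]+o['blue'][0])/2)
# pin top: brass points
P=pts(f); ok=f['depth']>0; c=rk(0,0,0)[:2]
m=ok&(np.hypot(P[...,0]-c[0],P[...,1]-c[1])<.025)&(P[...,2]>.045)&(P[...,2]<.1)
q=P[m]; print(len(q),q.min(0),q.max(0)); t=q[q[:,2]>np.percentile(q[:,2],95)-.004]; print('top',t.mean(0),len(t))
g=ok&(P[...,2]>.042)&(P[...,2]<.058)
hsv=cv2.cvtColor(f['pixels'],cv2.COLOR_RGB2HSV); g&=(hsv[...,0]>45)&(hsv[...,0]<90)&(hsv[...,1]>60)
q=P[g&(np.hypot(P[...,0]-.66,P[...,1]-.15)<.05)]; c_,s_=np.cos(YAW),np.sin(YAW); l=(q[:,:2]-RK)@np.array([[c_,-s_],[s_,c_]])
print(len(q),np.percentile(l,[1,99],axis=0))
for a in np.arange(-.026,.02,.006):
    k=l[abs(l[:,0]-a)<.003][:,1]; k=np.sort(k); 
    if len(k)>4: i=np.argmax(np.diff(k)); print(round(a,3),k[0].round(4),k[i].round(4),k[i+1].round(4),k[-1].round(4))
E
```

```text
{'red': (array([0.6469, 0.0717]), np.float64(0.0264), 450), 'yel': (array([0.6374, 0.0144]), np.float64(0.0263), 188), 'blue': (array([ 0.6271, -0.043 ]), np.float64(0.0262), 239)}
yaw -0.17093957313419045 0.11639643465330027 [0.637   0.01435]
687 [0.62692649 0.0057006  0.0450667 ] [0.64599654 0.02319936 0.08146921]
top [0.6343553  0.01484378 0.07968406] 206
1071 [[-0.02934413  0.12002364]
 [ 0.0173457   0.16036538]]
-0.026 0.12 0.1311 0.15 0.1604
-0.02 0.1202 0.1333 0.1473 0.1606
-0.014 0.1201 0.1333 0.1469 0.1609
-0.008 0.1198 0.1338 0.1473 0.1604
-0.002 0.12 0.1339 0.147 0.1607
0.004 0.1197 0.1446 0.1458 0.1613
0.01 0.1198 0.1537 0.1548 0.161
0.016 0.1201 0.1551 0.1563 0.1611
```

```bash
sed -i 's/^RK=.*/RK=np.array([.637,.014]); YAW=-.170/' h.py; python3 - <<'E'
from h import *
print(toolshift(rk(-.05,0,.13)),toolshift(rk(0,0,.065)))
E
```

```text
[-0.02685962  0.00234829  0.07997746] [-0.03066037  0.00425461  0.16187325]
```

>>> drive_tool(steps="130 -0.028 0.003 0.04 0; 130 -0.03 0.0035 0.08 0; 130 -0.0307 0.004 0.11 0; 130 -0.0307 0.0043 0.135 0; 130 -0.0307 0.0043 0.15 0; 130 -0.0307 0.0043 0.162 0; 130 -0.0307 0.0043 0.162 0; 130 -0.0307 0.0043 0.162 0")

```text
t: 11.32
position: [0.6389, 0.0145, 0.0691]
ee_rot: [0.079, 0.95, -0.038, 0.301]
ft_force: [-0.2, 0.7, 0.1]
opening: 0.0456
gripper_force: 0.0
```

```bash
python3 - <<'E'
from h import *
s=bot.get_state(); print(s['joint_positions'],s['position'],s['ee_rot'],s['ft_force'])
f=grab('wrist'); cv2.imwrite('pics/w2.png',f['pixels'][...,::-1])
print(toolshift(rk(0,0,.065)))
E
```

```text
[-0.14504086  0.71578478 -0.13344568  2.3455466   2.51709742  0.5882736
 -1.31840451] [0.6389024  0.01452318 0.06907218] [ 0.07920273  0.94963265 -0.03817465  0.30077809] [-0.15187119  0.73598813  0.12614789]
[ 0.00382804 -0.00101414  0.00277606]
```

View pics/w2.png

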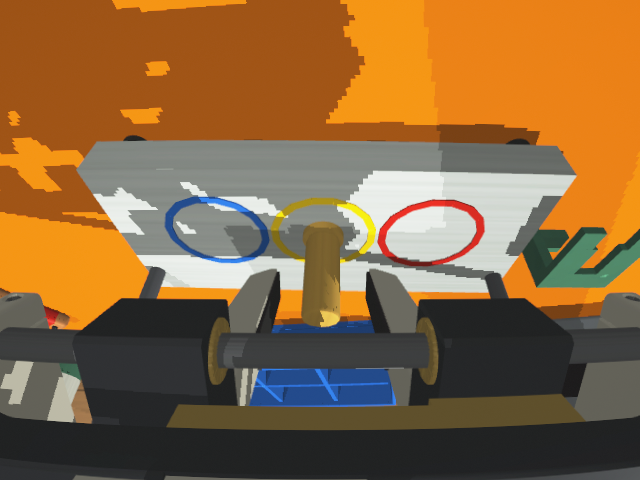

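>>> drive_tool(steps="200 0.0038 -0.001 0 0; 255 0.0038 -0.001 0 0; 255 0.0038 -0.001 0 0; 255 0.0038 -0.001 0 0; 255 0.0038 -0.001 0 0; 255 0.0038 -0.001 0 0", force=30)

```text
t: 11.87
position: [0.6359, 0.0146, 0.0664]
ee_rot: [0.079, 0.95, -0.037, 0.301]
ft_force: [-0.7, 0.7, 5.7]
opening: 0.0175
gripper_force: 29.9
```

```bash
python3 - <<'E'
from h import *
s=bot.get_state(); r=R.from_quat(s['ee_rot']).inv()
print(s['position'],s['ee_rot'],s['opening'],s['gripper_force'],s['ft_force'],'up',r.apply([0,0,1]),'rackx',r.apply([np.cos(YAW),np.sin(YAW),0]),'racky',r.apply([-np.sin(YAW),np.cos(YAW),0]))
E
```

```text
[0.63592788 0.0145722  0.06640927] [ 0.0792843   0.94958253 -0.03734506  0.30101888] 0.017528876279721346 29.93996500968933 [-0.65025139  0.74569792  5.66020829] up [-0.57760629 -0.02319229 -0.81598597] rackx [-0.81625237  0.00397897  0.57768177] racky [-0.01015098  0.9997231  -0.02122904]
```

>>> drive_tool(steps="255 -0.0069 -0.0003 -0.0098 0; 255 -0.0139 -0.0006 -0.0196 0; 255 -0.0208 -0.0008 -0.0294 0; 255 -0.0277 -0.001 -0.0392 0; 255 -0.0347 -0.0014 -0.049 0; 255 -0.0347 -0.0014 -0.049 0")

```text
t: 12.37
position: [0.6364, 0.0145, 0.128]
ee_rot: [0.08, 0.949, -0.037, 0.302]
ft_force: [0.4, -0.0, -1.1]
opening: 0.0174
gripper_force: 29.9
```

```bash
python3 - <<'E'
from h import *
s=bot.get_state()
print(s['joint_positions'],s['position'],s['ee_rot'],s['opening'],s['gripper_force'],s['ft_force'],toolshift(rk(-.03,0.07,.13)),toolshift(rk(-.03,0.14,.13)),toolshift(rk(0,0.14,.125)))
E
```

```text
[-0.19426185  0.58933124 -0.06163485  2.33428005  2.44249729  0.45129902
 -1.24143653] [0.63635713 0.01446603 0.12801265] [ 0.07953467  0.94932092 -0.03719676  0.30179534] 0.017399078932620965 29.942691922187805 [ 0.39679149 -0.03685094 -1.07669638] [ 0.02206542  0.06945759 -0.0200379 ] [ 0.02139898  0.13943901 -0.02150643] [-1.66329607e-04  1.39683649e-01 -6.16770389e-05]
```

>>> drive_tool(steps="255 0.022 0.03 -0.021 0; 255 0.022 0.065 -0.021 0; 255 0.022 0.1 -0.021 0; 255 0.022 0.13 -0.021 0; 255 0.0215 0.1395 -0.0215 0; 255 0.011 0.1395 -0.012 0; 255 0 0.1397 0 0; 255 0 0.1397 0 0; 255 0 0.1397 0 0")

```text
t: 13.12
position: [0.6603, 0.1504, 0.1219]
ee_rot: [0.08, 0.95, -0.038, 0.3]
ft_force: [0.2, 0.2, -0.5]
opening: 0.0173
gripper_force: 29.9
```

```bash
python3 - <<'E'
from h import *
s=bot.get_state()
print(s['joint_positions'],s['position'],s['ee_rot'],s['gripper_force'],s['ft_force'],toolshift(rk(0,0.14,.128)),toolshift(rk(0,0.14,.088)))
f=grab('wrist'); cv2.imwrite('pics/w3.png',f['pixels'][...,::-1])
f=grab('scene')
E
```

```text
[-0.54047695  0.63370101  0.08066808  2.21491763  2.08724069  0.38480064
 -1.12096962] [0.66028177 0.15039655 0.12194328] [ 0.08015321  0.94967942 -0.03829879  0.30036255] 29.94264006614685 [ 0.16427424  0.15694452 -0.50954126] [-0.00361337  0.0014821  -0.00490989] [0.01945207 0.00246583 0.02775535]
```

View pics/w3.png

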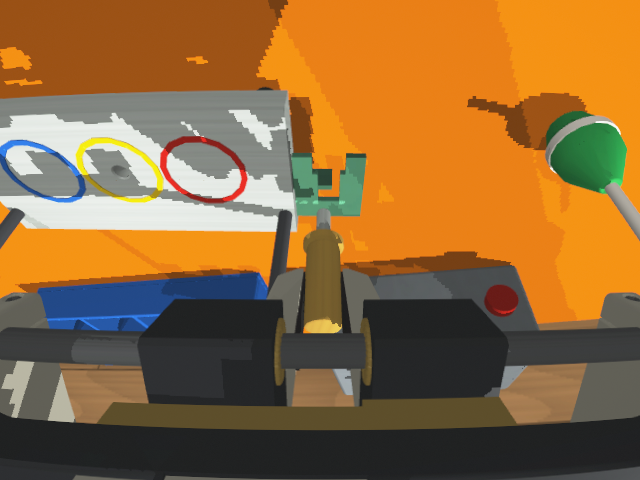

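```bash
python3 - <<'E'
from h import *
f=load('wrist'); c_,s_=np.cos(YAW),np.sin(YAW); M=np.array([[c_,-s_],[s_,c_]])
q=onz(f,[[323.5,210],[316,210],[331,210]],.0635); print((q[:,:2]-RK)@M)
P=pts(f); hsv=cv2.cvtColor(f['pixels'],cv2.COLOR_RGB2HSV)
g=(f['depth']>0)&(P[...,2]>.044)&(P[...,2]<.056)&(hsv[...,0]>45)&(hsv[...,0]<90)&(hsv[...,1]>60)
q=P[g]; l=(q[:,:2]-RK)@M; l=l[(abs(l[:,1]-.14)<.03)&(abs(l[:,0])<.04)]
print(np.percentile(l,[1,99],axis=0))
for a in np.arange(-.026,.01,.006):
    k=np.sort(l[abs(l[:,0]-a)<.003][:,1])
    if len(k)>4: i=np.argmax(np.diff(k)); print(round(a,3),k[0].round(4),k[i].round(4),k[i+1].round(4),k[-1].round(4))
E
```

```text
[[-0.00093681  0.13796156]
 [-0.00085161  0.13358122]
 [-0.00102314  0.14233502]]
[[-0.02923078  0.12035128]
 [ 0.01711886  0.16044288]]
-0.026 0.12 0.1309 0.1501 0.1607
-0.02 0.12 0.1334 0.1489 0.1607
-0.014 0.1199 0.1339 0.1472 0.1607
-0.008 0.12 0.1339 0.1474 0.1606
-0.002 0.1199 0.1338 0.1471 0.1608
0.004 0.1204 0.1417 0.1423 0.1606
```

```bash
python3 - <<'E'
from h import *
print(toolshift(rk(-.001,0.1405,.118)),toolshift(rk(-.001,0.1407,.0865)))
E
```

```text
[0.00223394 0.00192897 0.00344393] [0.02037474 0.00289021 0.02917868]
```

>>> drive_tool(steps="255 0.001 0.001 0.002 0; 255 0.002 0.002 0.003 0; 255 0.002 0.002 0.003 0; 255 0.002 0.002 0.003 0")

```text
t: 13.55
position: [0.6602, 0.1539, 0.119]
ee_rot: [0.079, 0.95, -0.037, 0.301]
ft_force: [0.2, 0.2, -1.1]
opening: 0.0173
gripper_force: 29.9
```

```bash
python3 - <<'E'
from h import *
s=bot.get_state(); c_,s_=np.cos(YAW),np.sin(YAW); M=np.array([[c_,-s_],[s_,c_]]);print(s['position'],(s['position'][:2]-RK)@M,s['ft_force'])
print(toolshift(rk(-.001,0.1405,.1)),toolshift(rk(-.001,0.1407,.0865)))
E
```

```text
[0.66022774 0.15392652 0.11902592] [-0.00078019  0.14183917] [ 0.16521498  0.20471437 -1.11654883]
[ 0.01116642 -0.00089545  0.01543815] [ 0.01895053 -0.00038029  0.02645778]
```

>>> drive_tool(steps="255 0.005 -0.001 0.007 0; 255 0.01 -0.001 0.014 0; 255 0.014 -0.0007 0.02 0; 255 0.017 -0.0005 0.024 0; 255 0.019 -0.0004 0.0265 0; 255 0.019 -0.0004 0.0265 0; 255 0.019 -0.0004 0.0265 0")

```text
t: 14.13
position: [0.6602, 0.1526, 0.0864]
ee_rot: [0.079, 0.95, -0.038, 0.301]
ft_force: [1.3, 0.1, -0.6]
opening: 0.0175
gripper_force: 30.0
```

```bash
python3 - <<'E'
from h import *
s=bot.get_state(); c_,s_=np.cos(YAW),np.sin(YAW); M=np.array([[c_,-s_],[s_,c_]]);print(s['position'],(s['position'][:2]-RK)@M,s['ft_force'])
r=R.from_quat(s['ee_rot']).inv(); print(r.apply([0,0,1]))
f=grab('scene'); c=proj(f,rk(0,.14,.06))[0].astype(int); a=f['pixels'][max(c[1]-60,0):c[1]+60,c[0]-80:c[0]+80]
cv2.imwrite('pics/s3.png',cv2.resize(a,None,fx=4,fy=4,interpolation=cv2.INTER_CUBIC)[...,::-1])
E
```

```text
[0.66015221 0.15259234 0.08636144] [-0.00062892  0.14051144] [ 1.3212258   0.07558251 -0.58680357]
[-0.57704666 -0.02351747 -0.81637251]
```

View pics/s3.png

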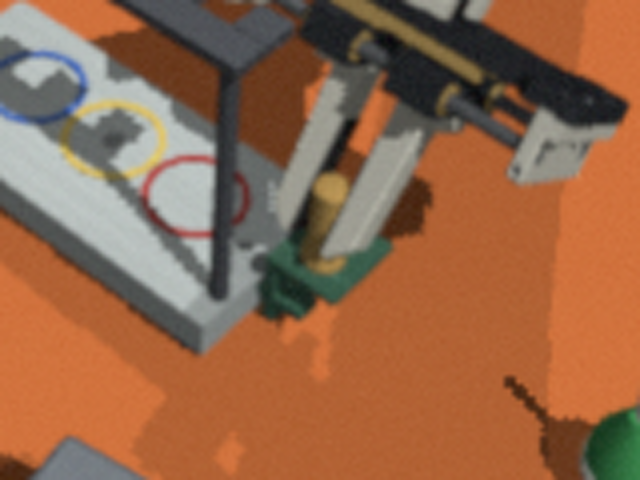

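The pin sits upright in the bracket at crop pixel (325,240), with its collar at the plate. Next I'll lower a touch more, release and back out.

>>> drive_tool(steps="255 0.0006 0 0.0008 0; 255 0.0006 0 0.0008 0; 130 0.0006 0 0.0008 0; 130 0.0006 0 0.0008 0; 130 0.0006 0 0.0008 0; 130 0.0006 0 0.0008 0; 130 0.0006 0 -0.03 0; 130 0.0006 0 -0.07 0; 130 0.0006 0 -0.11 0; 130 0.0006 0 -0.14 0")

```text
t: 15.02
position: [0.579, 0.1697, 0.2017]
ee_rot: [0.08, 0.95, -0.037, 0.3]
ft_force: [0.1, 0.3, 0.9]
opening: 0.0455
gripper_force: 0.0
```

```bash
python3 - <<'E'
from h import *
s=bot.get_state(); print(s['joint_positions'],s['position'],s['ee_rot'])
f=grab('top'); P=pts(f); c=rk(0,.14,0)[:2]
m=(f['depth']>0)&(np.hypot(P[...,0]-c[0],P[...,1]-c[1])<.02)&(P[...,2]>.06)&(P[...,2]<.12); print(m.sum(),P[m][:,2].max() if m.any() else 0,P[m].mean(0))
# bottles refined: neck-top points
for nm,b in dict(red=(.479,-.279),yel=(.525,-.430),blue=(.494,.352)).items():
  for n in ('top','scene'):
    f2=load(n); P=pts(f2); m=(f2['depth']>0)&(np.hypot(P[...,0]-b[0],P[...,1]-b[1])<.03)
    q=P[m]; t=q[q[:,2]>.09]; o=q[(q[:,2]<.05)&(q[:,2]>.01)]
    print(nm,n,len(t),t.mean(0) if len(t) else '', (q.min(0)+q.max(0))[:2]/2)
print(toolshift([.494,.352,.22]),toolshift([.494-.06,.352+.01,.09+.08]))
E
```

```text
[-0.78968377  0.44657905  0.2533628   2.31738732  1.76073542  0.31955011
 -0.87913212] [0.57897655 0.16968399 0.20172125] [ 0.07962311  0.94983653 -0.03653978  0.30022586]
85 0.10808671122049818 [0.65870232 0.15002148 0.09205827]
red top 77 [ 0.47929267 -0.27934406  0.10045105] [ 0.47926177 -0.27643649]
red scene 50 [ 0.47984041 -0.2758294   0.09749702] [ 0.4837339  -0.27996339]
yel top 84 [ 0.52483929 -0.42994872  0.10043804] [ 0.52539961 -0.42711841]
yel scene 51 [ 0.52549867 -0.4270041   0.09719383] [ 0.52519018 -0.42884029]
blue top 51 [0.49497247 0.35128689 0.09980918] [0.50474259 0.35501516]
blue scene 109 [0.49517292 0.3528698  0.09883068] [0.49725529 0.35207003]
[ 0.08133246  0.16324511 -0.07989731] [ 0.15986056  0.16380611 -0.07415079]
```

```bash
cat >> h.py <<'E'
def tz(): return R.from_quat(bot.get_state()['ee_rot']).as_matrix()[:,2]
E
python3 - <<'E'
from h import *
T=np.array([.495,.352,.086]); print(toolshift(T-.09*tz()), tz())
E
```

```text
[ 0.15781947  0.16595221 -0.05989999] [ 0.56582132 -0.11368456 -0.81665296]
```

>>> drive_tool(steps="130 0.05 0.05 -0.06 0; 130 0.158 0.166 -0.06 0; 130 0.158 0.166 -0.06 0; 130 0.158 0.166 -0.06 0; 130 0.158 0.166 -0.06 0; 130 0.158 0.166 -0.06 0; 130 0.158 0.166 -0.06 0; 130 0.158 0.166 -0.06 0; 130 0.158 0.166 -0.06 0")

```text
t: 15.82
position: [0.4481, 0.3596, 0.1544]
ee_rot: [0.079, 0.95, -0.038, 0.301]
ft_force: [-0.2, -0.7, -0.0]
opening: 0.0452
gripper_force: 0.0
```

```bash
cat > neck.py <<'E'
from h import *
def neck(b,n='wrist'):
    f=grab(n); P=pts(f); m=(f['depth']>0)&(np.hypot(P[...,0]-b[0],P[...,1]-b[1])<.018)&(P[...,2]>.06)&(P[...,2]<.115)
    q=P[m]; 
    if len(q)<10: print('none'); return
    # top disc
    t=q[q[:,2]>np.percentile(q[:,2],97)-.003]; print('neck',len(q),'ztop',q[:,2].max().round(4),'bbox mid',((q.min(0)+q.max(0))/2).round(4)[:2],'ext',(q.max(0)-q.min(0)).round(4)[:2],'topc',t.mean(0).round(4))
E
python3 - <<'E'
from neck import *
T=np.array([.495,.352,.086]); s=bot.get_state(); print(s['position'],s['ee_rot'],s['joint_positions'],toolshift(T)); neck(T)
E
```

```text
[0.44812113 0.35960764 0.15441811] [ 0.07934442  0.94960107 -0.0379542   0.30086834] [-1.19933855  0.55436454  0.14430611  2.28156157  1.3576712   0.5265418
 -0.95508589] [0.0007327  0.00231012 0.08325064]
neck 1594 ztop 0.1016 bbox mid [0.4923 0.3522] ext [0.0218 0.0204] topc [0.4909 0.3524 0.1001]
```

>>> drive_tool(steps="130 0.002 0.0023 0.03 0; 130 0.002 0.0023 0.06 0; 130 0.002 0.0023 0.082 0; 130 0.002 0.0023 0.082 0; 130 0.002 0.0023 0.082 0; 255 0.002 0.0023 0.082 0; 255 0.002 0.0023 0.082 0; 255 0.002 0.0023 0.082 0; 255 0.002 0.0023 0.082 0; 255 0.002 0.0023 0.082 0", force=30)

```text
t: 16.7
position: [0.4929, 0.3536, 0.0871]
ee_rot: [0.079, 0.95, -0.037, 0.301]
ft_force: [0.1, -0.6, 3.3]
opening: 0.0194
gripper_force: 30.0
```

```bash
python3 - <<'E'
from h import *
s=bot.get_state(); print(s['position'],s['ee_rot'],s['opening'],s['gripper_force'],s['ft_force']); r=R.from_quat(s['ee_rot']).inv()
g=s['position']; print('up.12',r.apply([0,0,.12]), 'pre', toolshift(rk(-.11,-.058,g[2]+.07)),'over',toolshift(rk(-.003,-.058,g[2]+.038)),'down',r.apply([0,0,-.008]))
E
```

```text
[0.49285054 0.35356484 0.08706249] [ 0.07927047  0.94962228 -0.03682928  0.30096066] 0.01937218512655243 30.0038480758667 [ 0.13911886 -0.63200224  3.29817714]
up.12 [-0.06929242 -0.00266799 -0.09793591] pre [-0.10986639 -0.36941981  0.00202699] over [-0.17874061 -0.36831937  0.08993678] down [0.00461949 0.00017787 0.00652906]
```

>>> drive_tool(steps="255 -0.02 0 -0.028 0; 255 -0.0404 -0.0016 -0.0571 0; 255 -0.11 -0.369 0.002 0; 255 -0.11 -0.369 0.002 0; 255 -0.11 -0.369 0.002 0; 255 -0.11 -0.369 0.002 0; 255 -0.11 -0.369 0.002 0; 255 -0.11 -0.369 0.002 0; 255 -0.11 -0.369 0.002 0; 255 -0.11 -0.369 0.002 0")

```text
t: 17.53
position: [0.5131, 0.0586, 0.1547]
ee_rot: [0.08, 0.95, -0.039, 0.299]
ft_force: [0.7, 0.0, -1.3]
opening: 0.0193
gripper_force: 30.0
```

```bash
python3 - <<'E'
from h import *
s=bot.get_state(); print(s['position'],s['ee_rot'],s['joint_positions'],s['ft_force'])
z=.0871; print(toolshift(rk(-.11,-.058,z+.05)),toolshift(rk(-.003,-.058,z+.045)),toolshift(rk(-.003,-.058,z+.03)))
E
```

```text
[0.51306694 0.05857491 0.15471919] [ 0.07950863  0.95024779 -0.03875     0.29867366] [-0.36521958  0.47998075 -0.11441547  2.55791638  2.29869222  0.5710049
 -1.32504243] [ 7.21887110e-01  3.26514164e-04 -1.26188617e+00]
[-0.0051433  -0.08037304  0.02769671] [-0.08990008 -0.07968527  0.09319339] [-0.08129323 -0.07929302  0.10547216]
```

>>> drive_tool(steps="255 -0.03 -0.03 0.02 0; 255 -0.05 -0.06 0.045 0; 255 -0.07 -0.0797 0.072 0; 255 -0.09 -0.0797 0.093 0; 255 -0.09 -0.0797 0.093 0; 255 -0.09 -0.0797 0.093 0; 255 -0.09 -0.0797 0.093 0; 255 -0.09 -0.0797 0.093 0")

```text
t: 18.2
position: [0.6239, -0.0385, 0.1318]
ee_rot: [0.078, 0.951, -0.037, 0.298]
ft_force: [0.0, -0.4, -0.5]
opening: 0.0198
gripper_force: 30.0
```

```bash
cat > dn.py <<'E'
from h import *
import sys
x,y,z=map(float,sys.argv[1:4]); s=bot.get_state(); c_,s_=np.cos(YAW),np.sin(YAW); M=np.array([[c_,-s_],[s_,c_]])
print(s['position'],s['ee_rot'],'rack',(s['position'][:2]-RK)@M,'j4,6',s['joint_positions'][[3,5]],'F',s['ft_force'])
print('to',toolshift(rk(x,y,z)))
E
python3 dn.py -.003 -.058 .1171
```

```text
[ 0.62385952 -0.03847759  0.13176309] [ 0.07818617  0.95059024 -0.03748383  0.29809408] rack [-0.00407278 -0.05394425] j4,6 [2.36041301 0.43977498] F [ 0.02025545 -0.38010683 -0.50725017]
to [ 0.00756754 -0.00369104  0.01271671]
```

>>> drive_tool(steps="255 0.002 -0.003 0.003 0; 255 0.004 -0.0037 0.006 0; 255 0.006 -0.0037 0.01 0; 255 0.0076 -0.0037 0.0127 0; 255 0.0076 -0.0037 0.0127 0; 255 0.0076 -0.0037 0.0127 0")

```text
t: 18.7
position: [0.6254, -0.0438, 0.117]
ee_rot: [0.079, 0.95, -0.038, 0.299]
ft_force: [-2.1, -0.1, 3.2]
opening: 0.0196
gripper_force: 30.0
```

```bash
python3 dn.py -.003 -.058 .1171
python3 - <<'E'
from neck import *
f=grab('scene'); P=pts(f)
hsv=cv2.cvtColor(f['pixels'],cv2.COLOR_RGB2HSV); H,S=hsv[...,0].astype(int),hsv[...,1]
c=rk(0,-.058,0)[:2]; m=(f['depth']>0)&(np.hypot(P[...,0]-c[0],P[...,1]-c[1])<.04)&(P[...,2]>.035)&(P[...,2]<.08)&(H>100)&(H<130)
q=P[m]; c_,s_=np.cos(YAW),np.sin(YAW); M=np.array([[c_,-s_],[s_,c_]]); l=(q[:,:2]-RK)@M; print(len(q),l.min(0),l.max(0),q[:,2].min(),q[:,2].max())
a=f['pixels'][230:350,230:390]; cv2.imwrite('pics/s4.png',cv2.resize(a,None,fx=4,fy=4,interpolation=cv2.INTER_CUBIC)[...,::-1])
E
```

```text
[ 0.62544055 -0.04381124  0.11702191] [ 0.07893224  0.95028019 -0.03789834  0.2988327 ] rack [-0.00161217 -0.05893353] j4,6 [2.36429614 0.47861029] F [-2.05665928 -0.1248233   3.1701401 ]
to [ 0.00108099  0.00092632 -0.0008815 ]
368 [-0.0221246  -0.07870946] [ 0.02089547 -0.03378777] 0.03511270930402344 0.07996268131744577
```

View pics/s4.png

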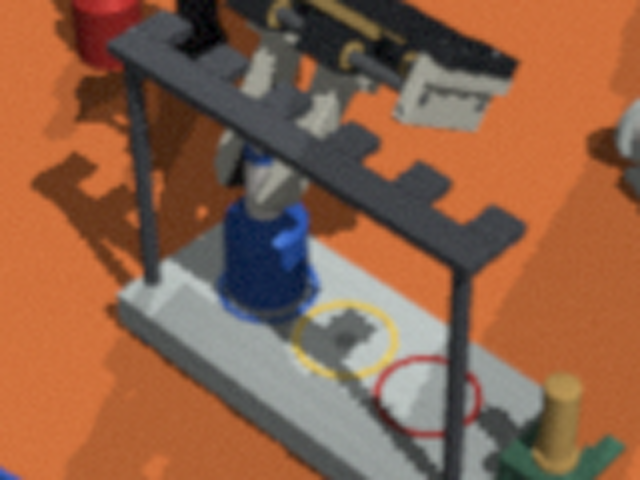

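The blue bottle stands on the blue ring, and the pin stands upright in the bracket. I'll release, back out, and go to the yellow bottle.

>>> drive_tool(steps="140 0 0 0 0; 140 0 0 0 0; 140 0 0 0 0; 140 0 0 -0.03 0; 140 0 0 -0.065 0; 140 0 0 -0.1 0; 140 0 0 -0.12 0")

```text
t: 19.33
position: [0.5562, -0.0292, 0.217]
ee_rot: [0.079, 0.95, -0.037, 0.299]
ft_force: [-0.4, -0.1, -0.6]
opening: 0.0419
gripper_force: 0.0
```

```bash
python3 - <<'E'
from h import *
s=bot.get_state(); print(s['position'],s['ee_rot'],s['joint_positions'])
T=np.array([.525,-.4285,.086]); print(toolshift(T-.09*tz()))
E
```

```text
[ 0.55618716 -0.02918937  0.21698588] [ 0.07909421  0.9503616  -0.03711831  0.29862882] [-0.21883221  0.34191064  0.06106437  2.44403557  2.41848122  0.29071939
 -1.14548774]
[ 0.04917411 -0.39554063  0.04677878]
```

>>> drive_tool(steps="140 0 -0.35 0 0; 140 0 -0.35 0 0; 140 0 -0.35 0 0; 140 0 -0.35 0 0; 140 0 -0.35 0 0; 140 0 -0.35 0 0; 140 0 -0.35 0 0; 140 0.049 -0.3955 0.047 0; 140 0.049 -0.3955 0.047 0; 140 0.049 -0.3955 0.047 0")

```text
t: 20.17
position: [0.4898, -0.3681, 0.1781]
ee_rot: [0.079, 0.95, -0.038, 0.299]
ft_force: [1.2, -0.4, -0.4]
opening: 0.0422
gripper_force: 0.0
```

>>> drive_tool(steps="140 0 0 0 0; 140 0 0 0 0")

```text
t: 20.33
position: [0.4881, -0.3697, 0.1766]
ee_rot: [0.082, 0.95, -0.038, 0.298]
ft_force: [0.0, 0.6, -0.0]
opening: 0.042
gripper_force: 0.0
```

```bash
python3 - <<'E'
from neck import *
s=bot.get_state(); print(s['position'],s['ee_rot'],s['joint_positions'])
T=np.array([.525,-.4285,.086]); print(toolshift(T-.09*tz()),toolshift(T)); neck(T)
E
```

```text
[ 0.48809009 -0.36973724  0.17662728] [ 0.08242018  0.95029872 -0.03797871  0.2978202 ] [ 1.04590567  0.51989858 -0.48434723  2.29412709  3.30845496  0.1787432
 -1.23206845]
[ 0.01412911 -0.04908553  0.01207687] [ 0.01412911 -0.04908553  0.10207687]
neck 1420 ztop 0.1015 bbox mid [ 0.524  -0.4306] ext [0.0213 0.0206] topc [ 0.5233 -0.4303  0.1002]
```

>>> drive_tool(steps="140 0.014 -0.03 0.012 0; 140 0.014 -0.0505 0.012 0; 140 0.014 -0.0505 0.012 0; 140 0.014 -0.0505 0.012 0; 140 0.014 -0.0505 0.03 0; 140 0.014 -0.0505 0.05 0")

```text
t: 20.88
position: [0.4997, -0.4185, 0.1319]
ee_rot: [0.077, 0.95, -0.038, 0.299]
ft_force: [0.6, -0.4, 0.0]
opening: 0.0416
gripper_force: 0.0
```

```bash
python3 - <<'E'
from neck import *
s=bot.get_state(); print(s['position'],s['ee_rot'],s['joint_positions'])
T=np.array([.5245,-.4300,.086]); print(toolshift(T))
E
```

```text
[ 0.49965728 -0.41847818  0.13191079] [ 0.07749039  0.95018689 -0.03831403  0.29945308] [ 1.08057432  0.63566368 -0.46088548  2.226708    3.36857722  0.20702612
 -1.19449939]
[ 0.0048779 -0.0059091  0.0529056]
```

>>> drive_tool(steps="140 0.004 -0.004 0.015 0; 140 0.005 -0.005 0.035 0; 140 0.005 -0.005 0.052 0; 140 0.005 -0.005 0.052 0; 140 0.005 -0.005 0.052 0; 255 0.005 -0.005 0.052 0; 255 0.005 -0.005 0.052 0; 255 0.005 -0.005 0.052 0; 255 0.005 -0.005 0.052 0; 255 0.005 -0.005 0.052 0")

```text
t: 21.72
position: [0.5228, -0.4307, 0.0861]
ee_rot: [0.079, 0.95, -0.038, 0.299]
ft_force: [-1.3, 2.6, 5.8]
opening: 0.0194
gripper_force: 29.8
```

```bash
python3 - <<'E'
from h import *
s=bot.get_state(); print(s['position'],s['ee_rot'],s['opening'],s['ft_force']); g=s['position'][2]
r=R.from_quat(s['ee_rot']).inv(); print(r.apply([0,0,.07]),toolshift(rk(-.075,-.03,g+.08)),toolshift([.53,-.25,g+.09]))
E
```

```text
[ 0.52278309 -0.4306959   0.08606286] [ 0.0787822   0.95017029 -0.03806839  0.29919989] 0.019392464066386162 [-1.27985745  2.63829875  5.80764756]
[-0.04022059 -0.00176398 -0.05726423] [-0.0201414   0.42532612 -0.0967474 ] [-0.03461114  0.17690604 -0.09115598]
```

>>> drive_tool(steps="255 -0.023 -0.001 -0.033 0; 255 -0.045 -0.002 -0.064 0; 255 -0.063 -0.003 -0.09 0; 255 -0.05 0.03 -0.105 0; 255 -0.05 0.17 -0.115 0; 255 -0.05 0.17 -0.115 0; 255 -0.05 0.17 -0.115 0; 255 -0.05 0.17 -0.115 0; 255 -0.05 0.17 -0.115 0")

```text
t: 22.47
position: [0.5285, -0.2492, 0.2042]
ee_rot: [0.075, 0.951, -0.036, 0.299]
ft_force: [0.1, -0.5, -1.2]
opening: 0.0192
gripper_force: 30.0
```

```bash
python3 dn.py -.075 0 .155; python3 dn.py -.003 0 .131
```

```text
[ 0.52851463 -0.2491964   0.2042104 ] [ 0.07523545  0.95068227 -0.03608211  0.29873221] rack [-0.06239334 -0.27775617] j4,6 [2.38387699 0.25291379] F [ 0.05502765 -0.46728948 -1.21897935]
to [0.03373082 0.27889747 0.02841683]
[ 0.52851463 -0.2491964   0.2042104 ] [ 0.07523545  0.95068227 -0.03608211  0.29873221] rack [-0.06239334 -0.27775617] j4,6 [2.38387699 0.25291379] F [ 0.05502765 -0.46728948 -1.21897935]
to [-0.01148013  0.27913458  0.08937512]
```

>>> drive_tool(steps="255 0.02 0.03 0.01 0; 255 0.034 0.279 0.02 0; 255 0.034 0.279 0.02 0; 255 0.034 0.279 0.02 0; 255 0.034 0.279 0.028 0; 255 0.034 0.279 0.028 0; 255 0.034 0.279 0.028 0; 255 0.034 0.279 0.028 0; 255 0.034 0.279 0.028 0; 255 0.034 0.279 0.028 0")

```text
t: 23.3
position: [0.5641, 0.0213, 0.1541]
ee_rot: [0.077, 0.951, -0.037, 0.298]
ft_force: [-0.3, -0.3, -1.8]
opening: 0.0196
gripper_force: 30.0
```

```bash
python3 dn.py -.075 0.001 .14; python3 dn.py -.003 0.001 .131
```

```text
[0.56407512 0.02127586 0.15407675] [ 0.07738347  0.95058663 -0.03740403  0.29832499] rack [-0.0731046  -0.00516663] j4,6 [2.4827687  0.41785457] F [-0.25009293 -0.34330907 -1.76633554]
to [0.009532   0.0065152  0.01031832]
[0.56407512 0.02127586 0.15407675] [ 0.07738347  0.95058663 -0.03740403  0.29832499] rack [-0.0731046  -0.00516663] j4,6 [2.4827687  0.41785457] F [-0.25009293 -0.34330907 -1.76633554]
to [-0.04431291  0.00676208  0.05895642]
```

>>> drive_tool(steps="255 0.005 0.0066 0.005 0; 255 0.005 0.0068 0.008 0; 255 -0.012 0.0068 0.027 0; 255 -0.03 0.0068 0.045 0; 255 -0.0443 0.0068 0.059 0; 255 -0.0443 0.0068 0.059 0; 255 -0.0443 0.0068 0.059 0; 255 -0.0443 0.0068 0.059 0")

```text
t: 23.97
position: [0.6333, 0.0123, 0.1309]
ee_rot: [0.08, 0.95, -0.038, 0.298]
ft_force: [-0.7, 0.1, -1.1]
opening: 0.0193
gripper_force: 30.0
```

```bash
python3 dn.py -.003 0.0005 .1162
```

```text
[0.63332398 0.01226672 0.13085023] [ 0.0799046   0.95048514 -0.03823886  0.29787755] rack [-0.00332979 -0.00233021] j4,6 [2.34723297 0.3669821 ] F [-0.72711156  0.06473332 -1.09682323]
to [0.00808733 0.00319867 0.01212896]
```

>>> drive_tool(steps="255 0.002 0.003 0.003 0; 255 0.004 0.003 0.006 0; 255 0.006 0.003 0.009 0; 255 0.0081 0.003 0.0121 0; 255 0.0081 0.003 0.0121 0; 255 0.0081 0.003 0.0121 0")

```text
t: 24.47
position: [0.6352, 0.0162, 0.1166]
ee_rot: [0.079, 0.95, -0.038, 0.299]
ft_force: [-0.3, -0.7, 0.1]
opening: 0.0193
gripper_force: 30.0
```

```bash
python3 dn.py -.003 0.0005 .1162
cat > chk.py <<'E'
from h import *
c_,s_=np.cos(YAW),np.sin(YAW); M=np.array([[c_,-s_],[s_,c_]])
for n in ('scene','top'):
    f=grab(n); P=pts(f); hsv=cv2.cvtColor(f['pixels'],cv2.COLOR_RGB2HSV); H,S=hsv[...,0].astype(int),hsv[...,1]; l=(P[...,:2]-RK)@M
    for nm,y,m in (('blue',-.058,(H>100)&(H<130)),('yel',0,(H>20)&(H<34)),('red',.058,(H<6)|(H>172))):
        k=m&(S>90)&(f['depth']>0)&(np.hypot(l[...,0],l[...,1]-y)<.045)&(P[...,2]>.038)&(P[...,2]<.078)
        q=l[k]
        if len(q)>20: print(n,nm,len(q),q.min(0).round(4),q.max(0).round(4),((q.min(0)+q.max(0))/2).round(4))
E
python3 chk.py
```

```text
[0.63522252 0.01622359 0.11663305] [ 0.07892542  0.95027314 -0.03785315  0.29886263] rack [-0.00212805  0.00189082] j4,6 [2.34989231 0.40265498] F [-0.26516013 -0.72466105  0.11568298]
to [ 0.00097824 -0.00138275 -0.00011508]
scene blue 278 [-0.0127 -0.075 ] [ 0.0201 -0.0337] [ 0.0037 -0.0544]
scene yel 302 [-0.0202 -0.0393] [0.0218 0.0265] [ 0.0008 -0.0064]
```

>>> drive_tool(steps="255 0.0003 -0.0005 0.0006 0; 255 0.0003 -0.0005 0.0006 0; 155 0.0003 -0.0005 0.0006 0; 155 0.0003 -0.0005 0.0006 0; 155 0.0003 -0.0005 0.0006 0; 155 0 0 -0.03 0; 155 0 0 -0.065 0; 155 0 0 -0.1 0; 155 0 0 -0.12 0; 155 0 0 -0.12 0")

```text
t: 25.4
position: [0.5661, 0.0313, 0.2173]
ee_rot: [0.079, 0.95, -0.037, 0.299]
ft_force: [-0.5, 1.0, -0.5]
opening: 0.0366
gripper_force: 0.0
```

```bash
python3 - <<'E'
from h import *
s=bot.get_state(); print(s['position'],s['ee_rot'],s['joint_positions'])
T=np.array([.4795,-.278,.086]); print(toolshift([.50,-.278,.2]),toolshift(T+[0,0,.1]))
E
python3 chk.py
```

```text
[0.56609167 0.03134451 0.21728582] [ 0.07875676  0.95020042 -0.03652359  0.29930346] [-0.6582989   0.38708442  0.45993538  2.42926008  2.65143955  0.21495425
 -1.50324074]
[ 0.0238259  -0.31563371  0.01298548] [ 0.0484424  -0.31883842  0.01289742]
scene blue 283 [-0.019  -0.0797] [ 0.02   -0.0346] [ 0.0005 -0.0572]
scene yel 312 [-0.0139 -0.038 ] [0.0217 0.0262] [ 0.0039 -0.0059]
top blue 80 [-0.025  -0.0827] [ 0.0177 -0.0389] [-0.0037 -0.0608]
top yel 93 [-0.0239 -0.0226] [0.0204 0.0207] [-0.0017 -0.001 ]
```

>>> drive_tool(steps="155 0 -0.3 0 0; 155 0 -0.3 0 0; 155 0 -0.3 0 0; 155 0 -0.3 0 0; 155 0 -0.3 0 0; 155 0 -0.3 0 0; 155 0.024 -0.318 0.013 0; 155 0.048 -0.319 0.013 0; 155 0.048 -0.319 0.013 0; 155 0.048 -0.319 0.013 0")

```text
t: 26.33
position: [0.4807, -0.2809, 0.1832]
ee_rot: [0.08, 0.95, -0.037, 0.299]
ft_force: [0.0, -0.0, 0.2]
opening: 0.0365
gripper_force: 0.0
```

>>> drive_tool(steps="155 0 0 0 0; 155 0 0 0 0")

```text
t: 26.5
position: [0.4793, -0.2826, 0.1827]
ee_rot: [0.083, 0.95, -0.038, 0.298]
ft_force: [0.6, 1.0, 0.6]
opening: 0.0368
gripper_force: 0.0
```

```bash
python3 - <<'E'
from neck import *
s=bot.get_state(); print(s['position'],s['ee_rot'],s['joint_positions'])
T=np.array([.4795,-.278,.086]); neck(T); print(toolshift(T+[0,0,.05]),toolshift(T))
E
```

```text
[ 0.47930906 -0.28259838  0.18274691] [ 0.08294052  0.9503277  -0.03772336  0.29761567] [ 0.63622789  0.42762732 -0.13427676  2.44568495  3.52784584  0.33480131
 -1.61838028]
neck 1700 ztop 0.1019 bbox mid [ 0.4784 -0.2796] ext [0.0213 0.0205] topc [ 0.4777 -0.2794  0.1002]
[0.02837053 0.00336769 0.03788192] [0.05700453 0.00449902 0.07885526]
```

>>> drive_tool(steps="155 0.014 0.003 0.019 0; 155 0.028 0.003 0.038 0; 155 0.028 0.003 0.038 0; 155 0.028 0.003 0.038 0")

```text
t: 26.88
position: [0.4812, -0.2747, 0.1362]
ee_rot: [0.077, 0.951, -0.036, 0.297]
ft_force: [0.1, 0.0, 1.1]
opening: 0.0364
gripper_force: 0.0
```

```bash
python3 - <<'E'
from neck import *
s=bot.get_state(); print(s['position'],s['ee_rot'],s['joint_positions'],s['ft_force'])
T=np.array([.4785,-.279,.086]); print(toolshift(T))
E
```

```text
[ 0.48120853 -0.27473575  0.13622425] [ 0.07749381  0.95088106 -0.03628571  0.29749498] [ 0.5627164   0.53833735 -0.05875966  2.49079333  3.46357559  0.49179598
 -1.54328819] [1.24307991e-01 7.85622992e-04 1.11476576e+00]
[ 0.03035776 -0.00350938  0.04017569]
```

>>> drive_tool(steps="155 0.006 -0.003 0.008 0; 155 0.012 -0.003 0.016 0; 155 0.018 -0.003 0.024 0; 155 0.024 -0.003 0.032 0; 155 0.03 -0.003 0.04 0; 155 0.03 -0.003 0.04 0; 255 0.03 -0.003 0.04 0; 255 0.03 -0.003 0.04 0; 255 0.03 -0.003 0.04 0; 255 0.03 -0.003 0.04 0")

```text
t: 27.72
position: [0.4786, -0.2809, 0.0887]
ee_rot: [0.079, 0.95, -0.038, 0.3]
ft_force: [-0.7, -0.0, 3.5]
opening: 0.0195
gripper_force: 29.9
```

```bash
python3 - <<'E'
from h import *
s=bot.get_state(); print(s['position'],s['ee_rot'],s['opening'],s['gripper_force'],s['ft_force'],s['joint_positions']); g=s['position'][2]
r=R.from_quat(s['ee_rot']).inv(); print(r.apply([0,0,.13]),toolshift([.53,-.27,g+.13]))
E
```

```text
[ 0.47860684 -0.28089331  0.08868412] [ 0.07865325  0.95008179 -0.03801844  0.29952103] 0.01953830054309111 29.88646924495697 [-0.74688037 -0.02753885  3.50340723] [ 0.55406903  0.66458171 -0.02518116  2.51790663  3.42952962  0.64758185
 -1.4811682 ]
[-0.07476554 -0.00326621 -0.10629885] [-0.11492161  0.01631221 -0.07865657]
```

>>> drive_tool(steps="255 -0.02 -0.001 -0.0283 0; 255 -0.043 -0.002 -0.061 0; 255 -0.0665 -0.003 -0.094 0; 255 -0.075 -0.003 -0.106 0; 255 -0.095 0.006 -0.093 0; 255 -0.115 0.016 -0.0787 0; 255 -0.115 0.016 -0.0787 0; 255 -0.115 0.016 -0.0787 0")

```text
t: 28.38
position: [0.5304, -0.2696, 0.218]
ee_rot: [0.078, 0.95, -0.038, 0.299]
ft_force: [-0.8, 0.2, -1.5]
opening: 0.0195
gripper_force: 30.0
```

```bash
python3 dn.py -.08 .058 .17
```

```text
[ 0.53042666 -0.26962075  0.21801818] [ 0.07801191  0.95033465 -0.037703    0.29892587] rack [-0.05705344 -0.29756262] j4,6 [2.34195815 0.18739486] F [-0.81205267  0.1998711  -1.45342635]
to [0.04174096 0.356613   0.01849141]
```

>>> drive_tool(steps="255 0.042 0.05 0 0; 255 0.042 0.3 0.0 0; 255 0.042 0.3 0 0; 255 0.042 0.3 0 0; 255 0.042 0.3 0 0; 255 0.042 0.3 0 0; 255 0.042 0.3 0 0; 255 0.042 0.3565 0.0185 0; 255 0.042 0.3565 0.0185 0; 255 0.042 0.3565 0.0185 0")

```text
t: 29.22
position: [0.566, 0.0828, 0.1694]
ee_rot: [0.079, 0.951, -0.038, 0.298]
ft_force: [0.5, -0.8, -1.7]
opening: 0.0194
gripper_force: 30.0
```

>>> drive_tool(steps="255 0 0 0 0; 255 0 0 0 0")

```text
t: 29.38
position: [0.5663, 0.0855, 0.1689]
ee_rot: [0.075, 0.951, -0.037, 0.298]
ft_force: [-0.5, -0.8, -2.0]
opening: 0.0195
gripper_force: 30.0
```

```bash
python3 dn.py -.075 .06 .14; python3 dn.py -.003 .06 .134
```

```text
[0.56630957 0.085473   0.16888952] [ 0.07534053  0.95090812 -0.03707463  0.2978641 ] rack [-0.08176338  0.05848313] j4,6 [2.43941387 0.32758724] F [-0.49182249 -0.83886287 -1.96836702]
to [0.01095376 0.00223093 0.0275261 ]
[0.56630957 0.085473   0.16888952] [ 0.07534053  0.95090812 -0.03707463  0.2978641 ] rack [-0.08176338  0.05848313] j4,6 [2.43941387 0.32758724] F [-0.49182249 -0.83886287 -1.96836702]
to [-0.04465471  0.00211036  0.07365292]
```

>>> drive_tool(steps="255 0.005 0.002 0.015 0; 255 0.009 0.002 0.024 0; 255 -0.005 0.002 0.038 0; 255 -0.02 0.002 0.05 0; 255 -0.034 0.002 0.063 0; 255 -0.0447 0.002 0.0737 0; 255 -0.0447 0.002 0.0737 0; 255 -0.0447 0.002 0.0737 0; 255 -0.0447 0.002 0.0737 0")

```text
t: 30.13
position: [0.6434, 0.0673, 0.1349]
ee_rot: [0.08, 0.951, -0.038, 0.298]
ft_force: [-0.8, -0.3, -1.4]
opening: 0.0196
gripper_force: 30.0
```

```bash
python3 dn.py -.003 .0595 .1185; python3 chk.py
```

```text
[0.64340813 0.06734623 0.13489629] [ 0.07985204  0.95054361 -0.03826587  0.29770156] rack [-0.00270948  0.05366137] j4,6 [2.30493513 0.31213853] F [-0.76295867 -0.32852444 -1.42806561]
to [0.0095604  0.0062483  0.01313658]
scene blue 290 [-0.0238 -0.08  ] [ 0.0199 -0.0342] [-0.002  -0.0571]
scene yel 268 [-0.0143 -0.0391] [0.0217 0.0256] [ 0.0037 -0.0068]
scene red 175 [0.0042 0.0413] [0.0204 0.077 ] [0.0123 0.0592]
top blue 88 [-0.0255 -0.0826] [ 0.018  -0.0385] [-0.0037 -0.0606]
```

>>> drive_tool(steps="255 0.002 0.003 0.003 0; 255 0.004 0.0055 0.006 0; 255 0.007 0.0055 0.0095 0; 255 0.0096 0.0055 0.0131 0; 255 0.0096 0.0055 0.0131 0; 255 0.0096 0.0055 0.0131 0")

```text
t: 30.73
position: [0.6456, 0.0743, 0.1184]
ee_rot: [0.079, 0.95, -0.038, 0.299]
ft_force: [1.3, -0.5, 0.1]
opening: 0.0198
gripper_force: 30.0
```

```bash
python3 dn.py -.003 .0595 .1185; python3 chk.py
```

```text
[0.64564411 0.07426751 0.11842289] [ 0.07880557  0.95033457 -0.03781492  0.29870373] rack [-0.00167669  0.06086117] j4,6 [2.30524277 0.34931829] F [ 1.34141675 -0.47073839  0.08967558]
to [ 0.00105523 -0.00136701 -0.00079223]
scene blue 278 [-0.0241 -0.0782] [ 0.0204 -0.034 ] [-0.0018 -0.0561]
scene yel 311 [-0.011  -0.0357] [0.0218 0.0262] [ 0.0054 -0.0048]
scene red 243 [-0.0195  0.0228] [0.0218 0.0846] [0.0011 0.0537]
top blue 81 [-0.0249 -0.0826] [ 0.0101 -0.039 ] [-0.0074 -0.0608]
top yel 26 [-0.0139 -0.0225] [0.0133 0.0203] [-0.0003 -0.0011]
```

>>> drive_tool(steps="255 0.0003 -0.0015 0.0006 0; 255 0.0003 -0.0015 0.0006 0; 155 0.0003 -0.0015 0.0006 0; 155 0.0003 -0.0015 0.0006 0; 155 0.0003 -0.0015 0.0006 0; 155 0 0 -0.03 0; 155 0 0 -0.065 0; 155 0 0 -0.1 0; 155 0 0 -0.13 0; 155 0 0 -0.13 0")

```text
t: 31.67
position: [0.5702, 0.0921, 0.228]
ee_rot: [0.077, 0.95, -0.036, 0.299]
ft_force: [0.4, 0.2, -0.1]
opening: 0.0365
gripper_force: 0.0
```

>>> drive_tool(steps="155 0.03 0 -0.04 0; 155 0.05 0 -0.08 0; 155 0.05 0 -0.1 0; 155 0.05 0 -0.1 0; 155 0.05 0 -0.1 0; 155 0.05 0 -0.1 0; 155 0.05 0 -0.1 0")

```text
t: 32.25
position: [0.4752, 0.1076, 0.2783]
ee_rot: [0.079, 0.95, -0.038, 0.298]
ft_force: [-0.4, -0.5, 0.5]
opening: 0.0366
gripper_force: 0.0
```

```bash
python3 chk.py; python3 - <<'E'
from h import *
s=bot.get_state(); print(s['position'],s['joint_vel'].round(3))
a=load('scene')['pixels'][200:370,230:430]; cv2.imwrite('pics/fin.png',cv2.resize(a,None,fx=3.5,fy=3.5,interpolation=cv2.INTER_CUBIC)[...,::-1])
c_,s_=np.cos(YAW),np.sin(YAW); M=np.array([[c_,-s_],[s_,c_]])
for n in ('top','scene'):
    f=load(n); P=pts(f); l=(P[...,:2]-RK)@M
    for y in (-.058,0,.058,.14):
        k=(f['depth']>0)&(np.hypot(l[...,0],l[...,1]-y)<.02)&(P[...,2]>(.122 if y<.1 else .09))&(P[...,2]<.14)
        print(n,y,k.sum(),l[k].mean(0).round(4) if k.any() else '',P[k][:,2].max().round(3) if k.any() else '')
E
```

```text
scene blue 292 [-0.0191 -0.0796] [ 0.0207 -0.0342] [ 0.0008 -0.0569]
scene yel 299 [-0.0111 -0.0372] [0.0216 0.0262] [ 0.0053 -0.0055]
scene red 248 [-0.0199  0.0413] [0.0215 0.083 ] [0.0008 0.0621]
top blue 86 [-0.025  -0.0827] [ 0.0178 -0.0382] [-0.0036 -0.0605]
top yel 100 [-0.024  -0.0224] [0.0185 0.0214] [-0.0027 -0.0005]
top red 100 [-0.0238  0.0356] [0.0208 0.0785] [-0.0015  0.057 ]
[0.4753163  0.10794574 0.27826785] [ 0.042  0.018 -0.04  -0.017  0.199 -0.008 -0.194]
top -0.058 77 [-0.0024 -0.0606] 0.135
top 0 74 [-0.0017 -0.0003] 0.134
top 0.058 75 [-0.0012  0.058 ] 0.134
top 0.14 58 [-0.0005  0.139 ] 0.105
scene -0.058 29 [ 0.0036 -0.0555] 0.133
scene 0 37 [0.0042 0.0051] 0.131
scene 0.058 41 [0.0044 0.0632] 0.132
scene 0.14 86 [0.0028 0.1422] 0.101
```

View pics/fin.png

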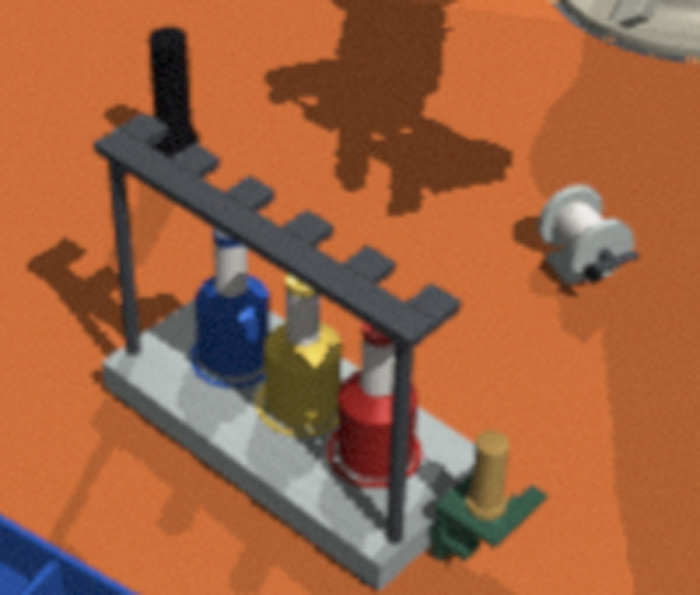

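The picture shows blue, yellow and red upright on their rings, at crop pixels (230,340), (302,380) and (375,430). The pin hangs upright in the bracket at (490,480), and the arm is clear.

```bash
python3 -c "
from plant import bot
print(bot.finish_job())"
```

```text
the job is handed in; nothing more can be done
None
```

I handed the job in at about 32 s: each bottle stands upright within about 5 mm of the centre of its own ring, and the pin hangs upright by its collar in the notch. No contact with the bystanders showed, though I did not re-measure them at the end, and the hand-in returned no verdict.

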